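Hang a finished basket on the gated display hook

TASK

Swing the blue basket's folded handle upright while the basket stays standing on the table, then carry the basket by the handle to the stand and press the middle of the handle's bar down past the hook's spring gate until it lies fully home with the gate shut above it. Before letting go, make sure it is home by pressing it onto the bottom of the hook with about 10 N, and at no time load the hook with more than 15 N; then let go and leave the basket hanging still, with the other things where they were.

Things in the scene. Friction and masses are not known exactly. Their poses are not given: they have to be found in the camera images.
- basket_mid (a point): middle (half-way up, 40 mm) of the loose blue woven basket, a rigid open box 110 mm (its x) by 190 mm (its y), 80 mm tall, walls 8 mm, about 0.28 kg with its bail; z up. Its wire bail lies folded out over its -x side, roughly to the robot's left
- basket: the same basket; origin at the middle of its underside, axes as for basket_mid
- bail (a joint): angle of the swing bail: 0 = folded level, pointing along the basket's -x; 1.57 = upright; stop at 1.9. Its axis runs along the basket's y, over the basket's middle, 78 mm above its underside. The pivots are stiff (0.042 N m): it stays where it is left; about 0.6 N at the bar moves it
- bail_grip (a point): middle of the bail's straight wooden bar, 10 mm thick, 210 mm long, along the basket's y, 135 mm from the bail's axis, a 6 mm wire leg at each end (105 mm from the middle). Folded, it lies 80 mm clear of the basket's wall, 78 to 111 mm above the table with free space below; upright, 213 mm above the table
- post: hook stand fixed to the table. Origin on the table straight below the hook's seat; x from the seat towards the post, z up. Base plate 170 x 130 x 6 mm; round post 18 mm thick, top at 0.32 m, at x = +105 mm; on it a clamped collar whose hook arm comes forward (-x). The dark steel hook, 8 mm thick, lies in the stand's x-z plane
- hook_mean (a point): point 255 mm above the stand's origin: the MEAN place of the middle of a 10 mm bar lying fully home in the hook. The collar is clamped up to 18 mm higher or lower, differently each time, and this is not reported: feel for it. The bottom of the hook is rigid. Axes as post
- hook_mouth (a point): point 43 mm above hook_mean, at the mean place of the throat's mouth. Throat: 25 mm wide, between nose (-x) and arm (+x), open upward; keep the bar within 6 mm of the stand's plane x = 0. Nose end is at x = -26 mm; nose and arm top out 47 mm above a seated bar's middle; the bend reaches 13 mm below it. The bar comes in over the nose from -x, the nose inside the bail
- gate (a joint): angle of the brass spring gate across the hook's throat: 0 = shut (level), to 1.25 = pushed down. Opens downward only. A bar lands on it 41 mm above its home; pushing it past takes 5 to 10 N in all, more than the basket's weight; it is past after about 30 mm, the gate snaps shut above it and the bar goes down about 11 mm more
- tumbler: glass tumbler, 84 mm wide, 120 mm tall, full of dark weaving rods reaching to 0.21 m; origin at the middle of its underside; a bystander
- tube_bundle: bundle of rolled paper tubes, 47 x 270 x 23 mm, long along its own y; origin at the middle of its underside; a bystander
- glue_jar: yellow glue jar with white lid, 60 mm wide, 75 mm tall; origin at the middle of its underside; a bystander
- varnish: amber varnish bottle, 52 mm wide, 130 mm tall; origin at the middle of its underside; a bystander
- bowl_basket: round straw-coloured basket without a handle, 140 mm wide, 65 mm tall; origin at the middle of its underside; a bystander

How it is judged (in metres and radians):
On the way, in this order (a step that is already met when the one before it is completed fails the run):
1. the bail stands upright (joint bail between 1.2 and 1.9) while the basket still stands on the table (value of joint bail above 1.2 rad and height (world z) of basket_mid below 0.048 m and angle between basket_mid's own z axis and vertical below 0.12 rad), for 0.2 s.
2. the bar is pressed home before it is let go: with the gate shut above it the bar bears on the hook with more than 6 N (x of bail_grip in the frame of post between -0.012 and 0.012 m and y of bail_grip in the frame of post between -0.03 and 0.03 m and z of bail_grip in the frame of post below 0.2755 m and value of joint gate below 0.15 rad and contact force between post and basket above 6 N), for 0.1 s.
At the end, for the whole second after the job is handed in: The middle of the bail's bar lies in the hook: within 12 mm of its seat along the stand's x and 30 mm along its y, 230 to 275 mm above the table; gate under 0.15 rad; the stand bears over 1 N of the basket, which is still (under 0.1 m/s) and tilted under 0.45 rad (x of bail_grip in the frame of post between -0.012 and 0.012 m and y of bail_grip in the frame of post between -0.03 and 0.03 m and z of bail_grip in the frame of post between 0.23 and 0.2755 m and value of joint gate below 0.15 rad and contact force between post and basket above 1 N and linear speed of basket below 0.1 m/s and angle between basket_mid's own z axis and vertical below 0.45 rad); the robot touches nothing.
It fails at once if the basket or its bail presses on the hook stand with more than 15 N (contact force between post and basket above 15 N).
It fails at once if the basket is tipped beyond 0.8 rad (angle between basket_mid's own z axis and vertical above 0.8 rad).
It fails at once if another thing (tumbler, tube bundle, glue jar, varnish, straw basket) is shifted by more than 40 mm or tipped beyond 0.5 rad (distance of any of tumbler, tube_bundle, glue_jar, varnish, bowl_basket from where it was at the start of the episode above 0.04 m or angle between any of tumbler, tube_bundle, glue_jar, varnish, bowl_basket's own z axis and vertical above 0.5 rad).
It also fails if it takes over 72 s, if anything falls off the work surface, if the arm or the gripper's body presses on something with over 40 N, if the wrist force passes 120 N, or if a joint passes its speed limit or range.

ROBOT

A 6-joint arm with a two-finger parallel gripper is mounted at the origin on the work surface. World frame = base frame: x ahead of the robot, y to its left, z up, the work surface at z = 0. Lengths are in mm, angles in rad, forces in N, time in s.
With the tool pointing down it reaches from about 325 to 850 mm from the base axis. Payload 15.5 kg.
Tool frame: the origin (TCP) lies at the very end of the fingers, on their centre line; the grasp point (between the pads) lies 19 mm behind it; z points along the fingers, y is the direction in which the jaws open and shut (so a half turn about z gives the same grasp; the last joint's range is limited). The gripper opens to 91 mm and grips with 3 to 60 N. Pads are 32 mm wide; open, the fingers measure 118 mm over their backs; the gripper's body (76 mm by 178 mm) begins 60 mm behind the grasp point.
Start: joints at [1.163, 0.494, 1.345, -0, 1.302, -0.096], TCP at [192.323, 594.675, 181.415] pointing down, gripper open.
Joint ranges: [-2.91, 2.91], [-0.82, 2.16], [0.22, 2.67], [-1.22, 4.37], [0.12, 2.79], [-3.08, 3.08]. Speed limits (rad/s): [1.89, 1.89, 2.57, 3.01, 3.01, 3.01].

INTERFACE

Orientations are given as a unit quaternion [w, x, y, z].
In Python, from plant import status, capture, get_calibration, bot gives the robot as it stands.
- The arm moves only by the tool jog_arm, never from a script. Its argument "plan" is a list of rows, each an object of numbers: "jaw": the finger opening in cm, from 0 to 9.12; "dx", "dy", "dz": the shift along the tool's x, y, z in cm; "spin": the turn about the tool's z in rad. A call has exactly 5 rows; each row shifts and turns the commanded pose from where the row before left it, along the tool's axes as they then stand; what a row does not reach is not made up. A row lasts 1/8 s, in which the tool goes at most 62.5 mm and 10.7 degrees, less where a joint would pass 70% of its speed; a pose out of reach is approached as far as the arm can. A call with a gripper value outside its range is refused whole. The fingers move at their own pace and stop on an object; "force" is the grip in N (left out, the last holds). Time passes only in rows, so rows that do not move let the fingers close, or fill a call up. It gives the time, the measured TCP pose, the force and the opening at its end, in the units of the state.
- status.read_state(): the state, without advancing time (a new reading comes with each control period).
- capture(name): name is "side" or "top"; returns the picture (384x512x3 uint8, red, green, blue); there is no depth.
- get_calibration(name): a dict with "camera_matrix" (3x3 intrinsics, pixels), "R" (3x3) and "t" (3): a world point X has camera coordinates R X + t. Camera axes: x right, y down, z forward; pixel columns grow to the right and rows downward; lengths in mm; the calibration is good to about 2 mm. A picture is of the moment at which its call begins. get_calibration takes no time and is no camera call.
- bot.hand_in(): hands the job in, once; it reports no verdict.
The state is a dict: "time_s": time; "q": joint angles; "joint_velocities": joint speeds; "joint_torque": joint torques, N m; "position": TCP position; "tcp_rot": TCP orientation; "wrist_force": force on the tool from outside, world axes, zero at the start; "torque": the same for the moment, N m; "width": finger opening in mm.
Only numpy, scipy, OpenCV 4.12 (cv2) and the standard library are available. Lean on these libraries where they do the work, as an engineer would, in place of code of your own. Each camera call takes 0.05 s, during which the arm holds its last target.

## Working session

There is one attempt and no reset: what is moved stays moved. The work goes in short steps, Python scripts to look and compute and a tool call to move; the robot and the scene stay as the last step left them, time stands still between calls to the robot, and variables do not carry over. Pictures are saved under pics/ and viewed, and the job is handed in when it is done.

Besides the shell and the picture viewer there is one more tool, called after "Emit:" in YAML: its name, and indented under it one key for each argument. jog_arm: Moves the arm, as the interface text tells. Its arguments: {"type":"object","properties":{"plan":{"type":"array"},"force":{"type":"number"}},"required":["plan"]}

```bash
ls; mkdir -p pics; python3 - <<'E'
from plant import status, capture, get_calibration, bot
import cv2,json
print(status.read_state())
for n in("side","top"):
    im=capture(n); cv2.imwrite(f"pics/{n}0.png",cv2.cvtColor(im,cv2.COLOR_RGB2BGR)); print(n,get_calibration(n))
E
```

```text
pics
{'time_s': 0.0, 'q': array([ 1.16251268e+00,  4.94192370e-01,  1.34615016e+00,  7.92403487e-07,
        1.30246930e+00, -9.55137489e-02]), 'joint_velocities': array([-0.00018737,  0.00068201, -0.00175073,  0.00144694, -0.00132946,
       -0.0008664 ]), 'joint_torque': array([-2.96053622e-03, -8.78826785e+01, -3.81852221e+01,  7.05326046e-02,
        5.34263067e-02, -1.36052586e-04]), 'position': array([192.14659674, 594.28853882, 180.82611979]), 'tcp_rot': array([-1.52305768e-04,  1.55748373e-01,  9.87796575e-01, -5.90255574e-04]), 'wrist_force': array([ 0.11645332, -0.76976105, -0.33829742]), 'torque': array([ 0.02842962, -0.00283146, -0.00439358]), 'width': 91.28639700864095}
side {'camera_matrix': array([[454.99438681,   0.        , 246.39709323],
       [  0.        , 454.99438681, 194.96369573],
       [  0.        ,   0.        ,   1.        ]]), 'R': array([[ 0.80059148, -0.59889855, -0.01933413],
       [-0.30327637, -0.37716152, -0.87508436],
       [ 0.51679466,  0.70644867, -0.48358408]]), 't': array([-494.79774745,  326.91184724, 1320.001178  ])}
top {'camera_matrix': array([[365.66346163,   0.        , 266.21947943],
       [  0.        , 365.66346163, 189.90035188],
       [  0.        ,   0.        ,   1.        ]]), 'R': array([[ 0.01780067, -0.99983795, -0.00268438],
       [-0.98441722, -0.01705623, -0.17501951],
       [ 0.17494536,  0.00575801, -0.98456131]]), 't': array([ -56.30642707,  596.11794944, 1422.55603096])}
```

View pics/side0.png

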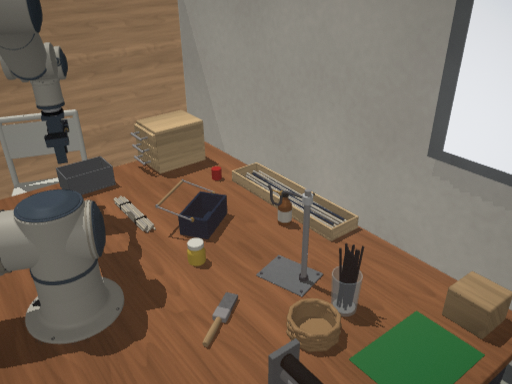

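View pics/top0.png

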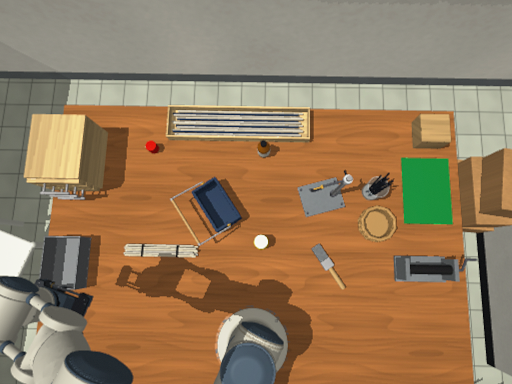

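The top view shows the basket at about (217,205), with its bail bar running from (172,197) to (201,245). The stand plate is at about (322,196) and the post top at about (348,178). I'll zoom in on these.

```bash
python3 - <<'E'
import cv2
t=cv2.imread("pics/top0.png"); s=cv2.imread("pics/side0.png")
cv2.imwrite("pics/z1.png",cv2.resize(t[165:265,160:270],None,fx=7,fy=6,interpolation=cv2.INTER_CUBIC)[:600,:770])
cv2.imwrite("pics/z2.png",cv2.resize(t[160:225,285:405],None,fx=6,fy=6,interpolation=cv2.INTER_CUBIC))
cv2.imwrite("pics/z3.png",cv2.resize(s[175:300,250:350],None,fx=4.8,fy=4.8,interpolation=cv2.INTER_CUBIC))
cv2.imwrite("pics/z4.png",cv2.resize(s[170:270,150:240],None,fx=6,fy=6,interpolation=cv2.INTER_CUBIC))
E
```

```text
(no output)
```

View pics/z1.png

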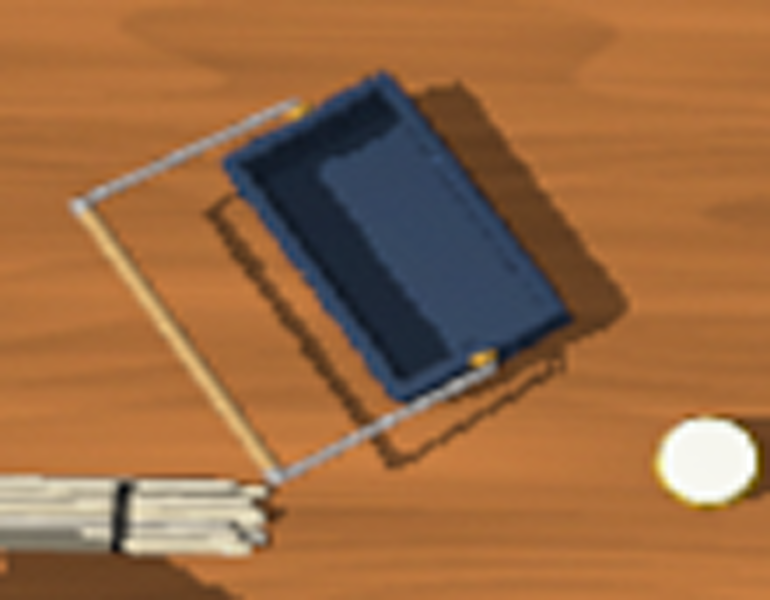

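View pics/z2.png

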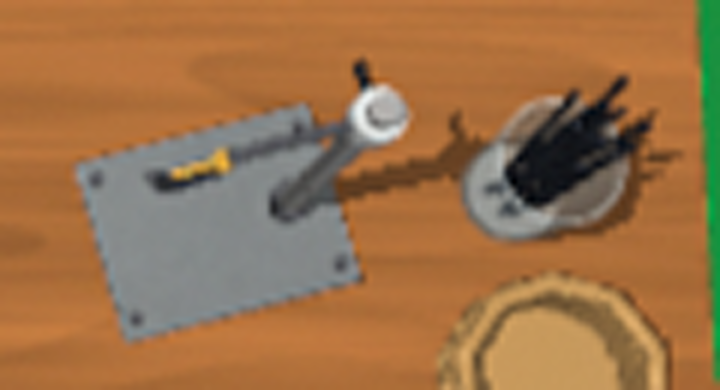

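View pics/z3.png

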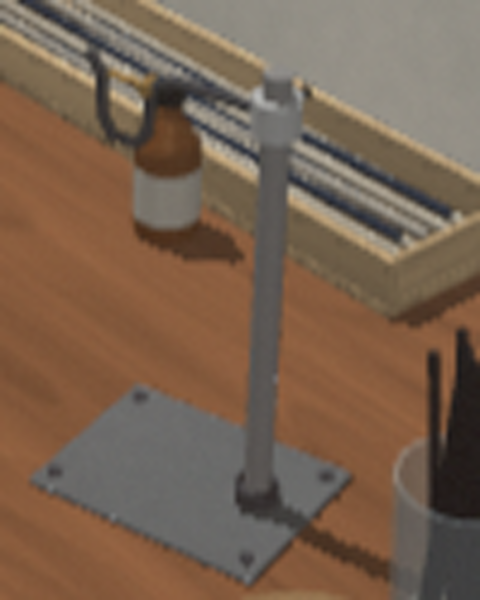

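View pics/z4.png

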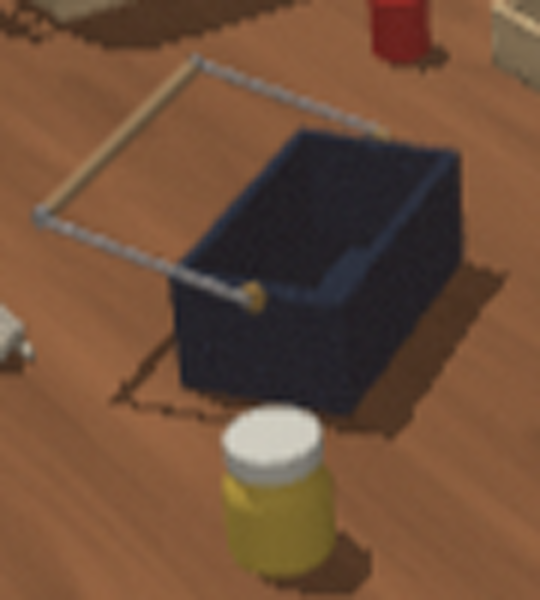

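```bash
cat > h.py <<'E'
import numpy as np, cv2
from plant import status, capture, get_calibration, bot
C={n:get_calibration(n) for n in("side","top")}
def zp(u,v,f,o):
    f=np.broadcast_to(f,2); return np.array([(u+.5)/f[0]-.5+o[0],(v+.5)/f[1]-.5+o[1]])
def ray(n,p):
    c=C[n];K,R,t=c["camera_matrix"],np.array(c["R"]),np.array(c["t"])
    d=R.T@np.linalg.inv(K)@np.array([p[0],p[1],1.]); return -R.T@t,d/np.linalg.norm(d)
def plane(n,p,z):
    o,d=ray(n,p); return o+d*(z-o[2])/d[2]
def tri(pt,ps):
    o1,d1=ray("top",pt);o2,d2=ray("side",ps)
    a=np.linalg.lstsq(np.c_[d1,-d2],o2-o1,rcond=None)[0]
    A,B=o1+a[0]*d1,o2+a[1]*d2; return (A+B)/2,np.linalg.norm(A-B)
def proj(n,X):
    c=C[n]; x=c["camera_matrix"]@(np.array(c["R"])@np.array(X)+c["t"]); return x[:2]/x[2]
E
python3 - <<'E'
from h import *
np.set_printoptions(precision=1,suppress=True)
a=lambda u,v:zp(u,v,(7,6),(160,165)); b=lambda u,v:zp(u,v,6,(285,160))
c=lambda u,v:zp(u,v,4.8,(250,175)); d=lambda u,v:zp(u,v,6,(150,170))
bf=tri(a(80,206),d(197,62)); bn=tri(a(275,478),d(42,217))
print("bar",bf,bn,np.linalg.norm(bf[0]-bn[0]))
pf=tri(a(298,107),d(380,132));pn=tri(a(490,360),d(255,297)); print("piv",pf,pn)
cs=[plane("top",a(*q),80) for q in((380,72),(225,162),(400,402),(572,318))]
print("basket",cs,np.mean(cs,0)); 
for i in range(4): print(np.linalg.norm(cs[i]-cs[i-1]))
cs=[plane("top",b(*q),6) for q in((78,168),(305,103),(362,280),(130,340))]
print("plate",cs,np.mean(cs,0)); 
for i in range(4): print(np.linalg.norm(cs[i]-cs[i-1]))
cs2=[plane("side",c(*q),6) for q in((140,385),(352,475),(248,585),(32,480))]
print("plate side",cs2,np.mean(cs2,0)); 
print("postbase",plane("side",c(256,490),10),plane("top",b(287,208),10))
print("posttop",plane("top",b(383,112),320),plane("side",c(278,75),320))
# hook points
print("nose",tri(b(160,182),c(93,52)))
print("gate hinge",tri(b(222,160),c(147,85)))
E
```

```text
bar (array([546. , 319. , 113.7]), np.float64(3.2800520697609117)) (array([375.4, 203.3, 112.3]), np.float64(3.3294664080066445)) 206.10810208422208
piv (array([616.4, 208.5,  85. ]), np.float64(1.1686618069471093)) (array([453.3,  93.8,  80.1]), np.float64(1.6608409628716707))
basket [array([642.4, 163.6,  80. ]), array([580.3, 248.6,  80. ]), array([424.5, 143.2,  80. ]), array([480.6,  49.4,  80. ])] [532.  151.2  80. ]
197.9939238519667
105.3170491550137
188.0698031953604
109.23275824919882
plate [array([ 617.3, -176. ,    6. ]), array([ 666.2, -334.3,    6. ]), array([ 542.4, -371.6,    6. ]), array([ 498.2, -212. ,    6. ])] [ 581.  -273.5    6. ]
124.47407618642802
165.62014389037697
129.34202736883037
165.601199409606
plate side [array([ 621.7, -175.3,    6. ]), array([ 666.5, -335.5,    6. ]), array([ 541.2, -371.6,    6. ]), array([ 499.3, -210.6,    6. ])] [ 582.2 -273.3    6. ]
postbase [ 603.5 -311.7   10. ] [ 591. -320.   10.]
posttop [ 593.3 -318.5  320. ] [ 595.5 -320.1  320. ]
nose (array([ 557.1, -198.9,  297.6]), np.float64(2.402934047442763))
gate hinge (array([ 571.3, -234.6,  285.5]), np.float64(0.22259208079964699))
```

Emit:
jog_arm:
  plan:
    - {"spin": -0.183,"jaw": 6}
    - {"spin": -0.183,"jaw": 6}
    - {"spin": -0.183,"jaw": 6}
    - {"spin": -0.183,"jaw": 6}
    - {"spin": -0.183,"jaw": 6}

```text
invalid input
```

```bash
cat >> h.py <<'E'
from scipy.spatial.transform import Rotation as Ro
def need(x,y,z,yawdeg=None,s=None):
    s=s or status.read_state(); w=s["tcp_rot"]; R=Ro.from_quat([w[1],w[2],w[3],w[0]])
    d=R.inv().apply(np.array([x,y,z])-s["position"]); X=R.apply([1,0,0]); yaw=np.degrees(np.arctan2(X[1],X[0]))%360
    print("t",s["time_s"],"pos",np.round(s["position"],1),"yaw",round(yaw,2),"w",round(s["width"],1),"F",np.round(s["wrist_force"],2),"M",np.round(s["torque"],2))
    print("need cm",np.round(d/10,2), "spin", None if yawdeg is None else round(np.radians(yaw-yawdeg),3))
E
python3 - <<'E'
from h import *
need(423,236.5,181,214.4)
E
```

```text
t 0.1 pos [192.2 594.4 180.9] yaw 162.08 w 91.2 F [-0.18 -1.05 -0.46] M [-0.01  0.04  0.04]
need cm [-3.297e+01 -2.695e+01  1.000e-02] spin -0.913
```

Emit:
jog_arm:
  plan:
    - {"jaw": 6,"dx": 0,"dy": 0,"dz": 0,"spin": -0.183}
    - {"jaw": 6,"dx": 0,"dy": 0,"dz": 0,"spin": -0.183}
    - {"jaw": 6,"dx": 0,"dy": 0,"dz": 0,"spin": -0.183}
    - {"jaw": 6,"dx": 0,"dy": 0,"dz": 0,"spin": -0.183}
    - {"jaw": 6,"dx": 0,"dy": 0,"dz": 0,"spin": -0.183}
  force: 20

```text
time_s: 0.72
position: [192.2, 594.5, 181.1]
tcp_rot: [-0.0, -0.299, 0.954, -0.0]
wrist_force: [1.0, -1.4, 0.1]
width: 60.2
```

```bash
python3 - <<'E'
from h import *
need(423,236.5,181,214.4)
E
```

```text
t 0.725 pos [192.2 594.5 181.1] yaw 214.85 w 60.2 F [ 1.   -1.35  0.13] M [0.06 0.05 0.01]
need cm [ 1.520e+00 -4.256e+01  2.000e-02] spin 0.008
```

Emit:
jog_arm:
  plan:
    - {"jaw": 6,"dx": 0.3,"dy": -3,"dz": 0,"spin": 0.008}
    - {"jaw": 6,"dx": 0.3,"dy": -5,"dz": 0,"spin": 0}
    - {"jaw": 6,"dx": 0.3,"dy": -5.5,"dz": 0,"spin": 0}
    - {"jaw": 6,"dx": 0.3,"dy": -5.5,"dz": 0,"spin": 0}
    - {"jaw": 6,"dx": 0.3,"dy": -5,"dz": 0,"spin": 0}

```text
time_s: 1.35
position: [315.0, 385.8, 181.3]
tcp_rot: [-0.0, -0.293, 0.956, -0.0]
wrist_force: [1.4, 0.0, 0.6]
width: 60.0
```

Emit:
jog_arm:
  plan:
    - {"jaw": 6,"dx": 0,"dy": -5,"dz": 0,"spin": 0}
    - {"jaw": 6,"dx": 0,"dy": -5,"dz": 0,"spin": 0}
    - {"jaw": 6,"dx": 0,"dy": -5,"dz": 0,"spin": 0}
    - {"jaw": 6,"dx": 0,"dy": -3.5,"dz": 0,"spin": 0}
    - {"jaw": 6,"dx": 0,"dy": 0,"dz": 2,"spin": 0}

```text
time_s: 1.98
position: [420.1, 232.7, 162.0]
tcp_rot: [0.001, -0.291, 0.957, -0.0]
wrist_force: [-0.4, 0.8, -0.3]
width: 59.9
```

```bash
python3 - <<'E'
from h import *
need(423,236.5,99,214.4)
cv2.imwrite("pics/t1.png",cv2.resize(cv2.cvtColor(capture("top"),cv2.COLOR_RGB2BGR)[150:270,130:280],None,fx=5,fy=5,interpolation=cv2.INTER_CUBIC))
cv2.imwrite("pics/s1.png",cv2.resize(cv2.cvtColor(capture("side"),cv2.COLOR_RGB2BGR)[140:270,110:240],None,fx=4.6,fy=4.6,interpolation=cv2.INTER_CUBIC))
E
```

```text
t 1.975 pos [420.1 232.7 162. ] yaw 213.88 w 59.9 F [-0.42  0.84 -0.28] M [ 0.09  0.02 -0.01]
need cm [-0.44  0.16  6.3 ] spin -0.009
```

View pics/s1.png

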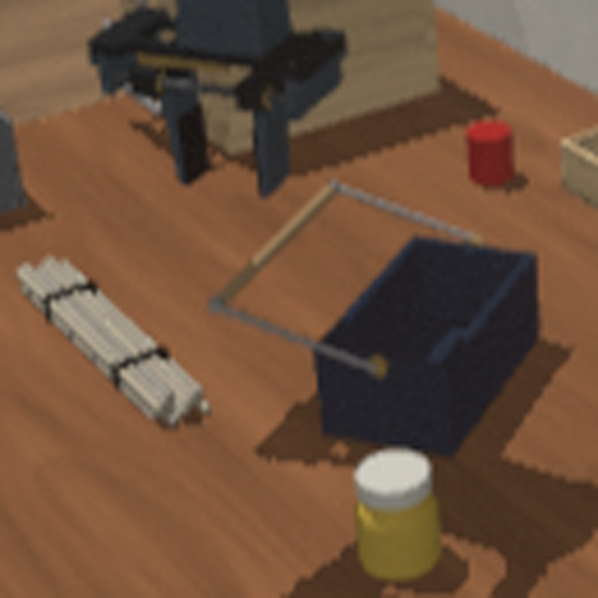

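View pics/t1.png

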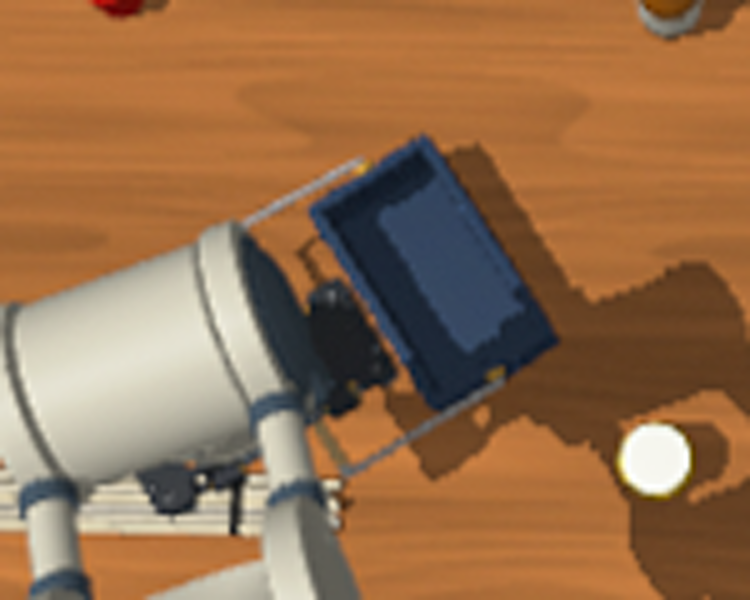

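The side view shows the open jaws, with tips near zoom (190,180) and (268,195), astride the bar's line and about 5 cm above it. The body's long side lies across the bar. Next I descend onto the bar.

Emit:
jog_arm:
  plan:
    - {"jaw": 6,"dx": -0.4,"dy": 0.2,"dz": 1.5,"spin": -0.009}
    - {"jaw": 6,"dx": 0,"dy": 0,"dz": 1.6,"spin": 0}
    - {"jaw": 6,"dx": 0,"dy": 0,"dz": 1.6,"spin": 0}
    - {"jaw": 6,"dx": 0,"dy": 0,"dz": 1.6,"spin": 0}
    - {"jaw": 6,"dx": 0,"dy": 0,"dz": 0,"spin": 0}

```text
time_s: 2.7
position: [419.4, 238.5, 97.5]
tcp_rot: [-0.001, -0.298, 0.955, -0.0]
wrist_force: [-0.3, -0.7, 0.5]
width: 59.9
```

```bash
python3 - <<'E'
from h import *
need(423,236.5,99,214.4)
cv2.imwrite("pics/s2.png",cv2.resize(cv2.cvtColor(capture("side"),cv2.COLOR_RGB2BGR)[150:240,140:220],None,fx=6.6,fy=6.6,interpolation=cv2.INTER_CUBIC))
E
```

```text
t 2.7 pos [419.4 238.5  97.5] yaw 214.64 w 59.9 F [-0.31 -0.66  0.47] M [0.05 0.06 0.01]
need cm [-0.18 -0.36 -0.15] spin 0.004
```

View pics/s2.png

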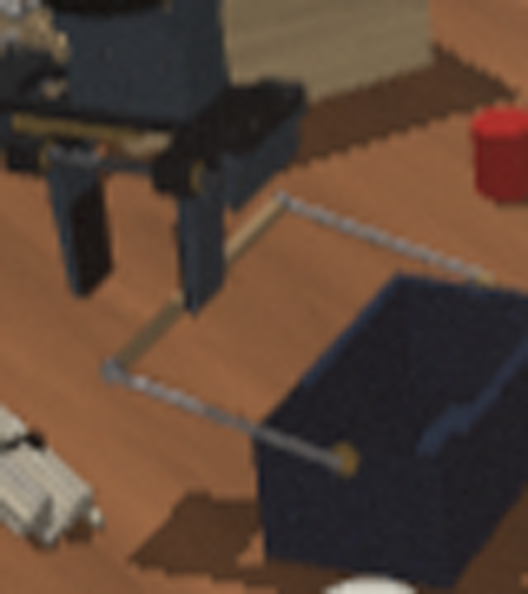

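Emit:
jog_arm:
  plan:
    - {"jaw": 3,"dx": 0,"dy": -0.3,"dz": 0,"spin": 0}
    - {"jaw": 1.5,"dx": 0,"dy": 0,"dz": 0,"spin": 0}
    - {"jaw": 0.5,"dx": 0,"dy": 0,"dz": 0,"spin": 0}
    - {"jaw": 0.5,"dx": 0,"dy": 0,"dz": 0,"spin": 0}
    - {"jaw": 0.5,"dx": 0,"dy": 0,"dz": 0,"spin": 0}
  force: 5

```text
time_s: 3.38
position: [421.9, 235.7, 98.5]
tcp_rot: [0.0, -0.297, 0.955, 0.0]
wrist_force: [0.1, 0.1, 0.9]
width: 13.2
```

```bash
python3 - <<'E'
from h import *
need(423,236.5,99,214.4)
cv2.imwrite("pics/s3.png",cv2.resize(cv2.cvtColor(capture("side"),cv2.COLOR_RGB2BGR)[150:240,140:220],None,fx=6.6,fy=6.6,interpolation=cv2.INTER_CUBIC))
E
```

```text
t 3.375 pos [421.9 235.7  98.5] yaw 214.56 w 13.2 F [0.12 0.11 0.88] M [ 0.06  0.   -0.01]
need cm [-0.14  0.01 -0.05] spin 0.003
```

View pics/s3.png

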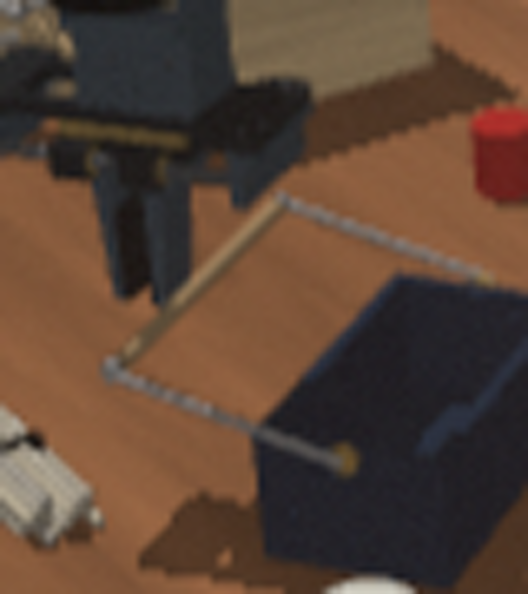

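```bash
python3 - <<'E'
from h import *
s=status.read_state();P=s["position"];print(P)
for X in (P,P+[0,0,19]):
  for n in("side","top"): print(n,proj(n,X), (proj(n,X)-[140,150]+.5)*6.6-.5)
# bar line side at s3: (125,355)-(275,210)
for z in (90,100,111,120):
  print(z,[plane("side",zp(u,v,6.6,(140,150)),z) for u,v in((112,370),(282,200))])
  print(z,[plane("top",zp(u,v,(7,6),(160,165)),z) for u,v in((275,478),(80,206))])
E
```

```text
[421.92013079 235.67802799  98.45721498]
side [163.99953328 201.52841311] [161.19691967 342.8875265 ]
top [191.90105402 231.5418351 ] [345.34695656 540.97611165]
side [163.43863314 196.973879  ] [157.4949787 312.8276014]
top [190.88165022 231.22565039] [338.61889143 538.88929258]
90 [array([392.76346518, 239.59212784,  90.        ]), array([568.98703018, 360.89598428,  90.        ])]
90 [array([374.46708186, 208.17952111,  90.        ]), array([548.04252781, 326.07796942,  90.        ])]
100 [array([385.73595482, 223.28424452, 100.        ]), array([559.82306359, 343.11746689, 100.        ])]
100 [array([374.216119  , 206.32409931, 100.        ]), array([546.56468805, 323.38921039, 100.        ])]
111 [array([378.00569342, 205.34557288, 111.        ]), array([549.74270034, 323.56109776, 111.        ])]
111 [array([373.94005985, 204.28313533, 111.        ]), array([544.9390643 , 320.43157544, 111.        ])]
120 [array([371.68093409, 190.6684779 , 120.        ]), array([541.49513041, 307.56043211, 120.        ])]
120 [array([373.71419328, 202.61325571, 120.        ]), array([543.60900851, 318.01169231, 120.        ])]
```

```bash
python3 - <<'E'
from h import *
print(proj("side",[192.2,594.4,181]),proj("side",[420.1,232.7,162]),proj("side",[419.4,238.5,97.5]))
s=cv2.imread("pics/side0.png")
cv2.imwrite("pics/z5.png",cv2.resize(s[100:180,30:110],None,fx=7,fy=7,interpolation=cv2.INTER_CUBIC))
E
```

```text
[ 64.47117117 165.36527583] [162.0322049  186.54761402] [163.04454211 201.67136677]
```

View pics/z5.png

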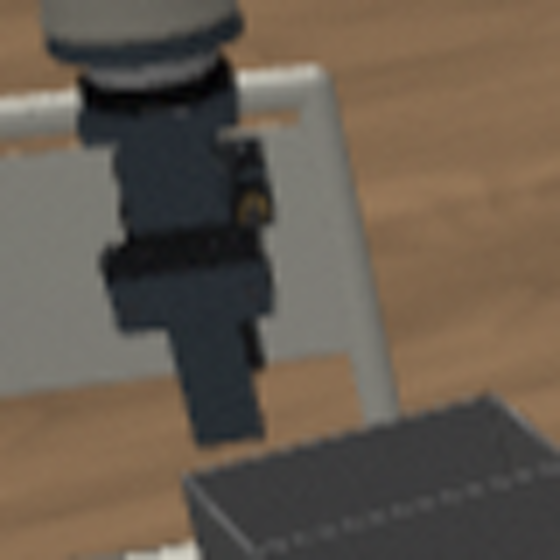

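```bash
python3 - <<'E'
from h import *
print(status.read_state()["width"])
# solve z on vertical line for observed tips
for xy,obs in (((420.1,232.7),(159.8,180.8)),((419.4,238.5),(161.1,195.4)),((421.9,235.7),(161.2,195.3))):
  for z in range(95,190,1):
    p=proj("side",[*xy,z])
    if abs(p[1]-obs[1])<.12: print(xy,z,p,obs)
# jaw-direction check: separate fingertips s2
print(proj("side",[419.4-.565*37,238.5+.825*37,116]),proj("side",[419.4+.565*37,238.5-.825*37,116]))
E
```

```text
8.710580795407902
(420.1, 232.7) 185 [161.32460696 180.8087455 ] (159.8, 180.8)
(419.4, 238.5) 124 [162.25361981 195.31055625] (161.1, 195.4)
(421.9, 235.7) 124 [163.23619183 195.39310802] (161.2, 195.3)
[153.43890247 195.80852053] [171.66740818 198.69273511]
```

```bash
python3 - <<'E'
from h import *
x=np.array([.825,.565,0]);y=np.array([.565,-.825,0])
for z in (240,260,280):
  for sx in(-38,38):
    X=np.array([420.1,232.7,z])+sx*x+89*y; print(z,sx,((proj("top",X)-[130,150])+.5)*5-.5)
cv2.imwrite("pics/t2.png",cv2.resize(cv2.cvtColor(capture("top"),cv2.COLOR_RGB2BGR)[170:270,140:260],None,fx=6,fy=6,interpolation=cv2.INTER_CUBIC))
cv2.imwrite("pics/s4.png",cv2.resize(cv2.cvtColor(capture("side"),cv2.COLOR_RGB2BGR)[120:240,110:220],None,fx=5,fy=5,interpolation=cv2.INTER_CUBIC))
print(status.read_state())
E
```

```text
240 -38 [412.69932462 374.47197835]
240 38 [355.11716324 283.39655284]
260 -38 [408.34089744 372.0656943 ]
260 38 [349.89447842 279.58321495]
280 -38 [403.84229189 369.58201788]
280 38 [344.50534315 275.64834343]
{'time_s': 3.525, 'q': array([ 3.85739194e-01,  4.08475332e-01,  1.78797615e+00, -1.50757684e-05,
        9.45076467e-01, -1.78827553e+00]), 'joint_velocities': array([ 2.26523338e-04, -6.96706419e-04, -6.59831624e-05, -8.94840705e-05,
        7.72920740e-04,  1.22141914e-03]), 'joint_torque': array([-4.11050016e-03, -6.89440155e+01, -2.72814345e+01, -4.21098783e-02,
        6.93641882e-02,  4.90623734e-04]), 'position': array([421.95670781, 235.67099345,  98.45486067]), 'tcp_rot': array([ 3.27513171e-05, -2.97061366e-01,  9.54858389e-01, -3.36971169e-06]), 'wrist_force': array([-0.20994581, -0.1553505 , -0.1862461 ]), 'torque': array([ 0.02601066,  0.09256257, -0.03361793]), 'width': 5.367981342761321}
```

View pics/t2.png

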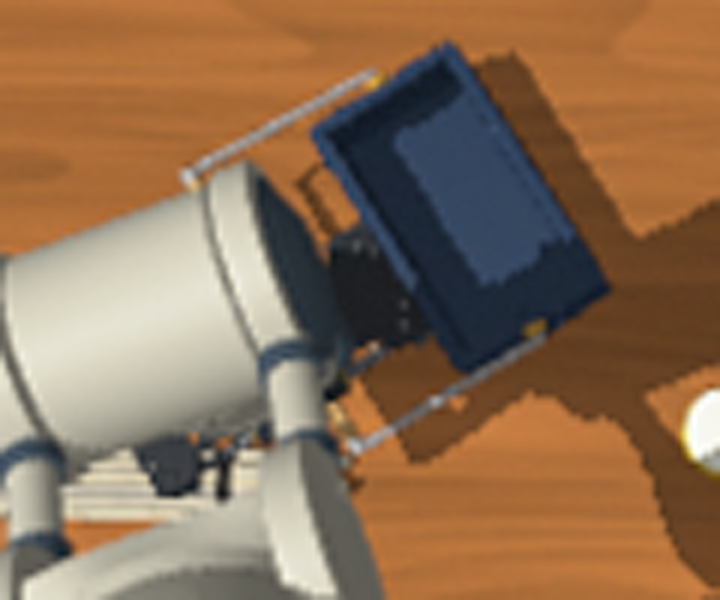

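View pics/s4.png

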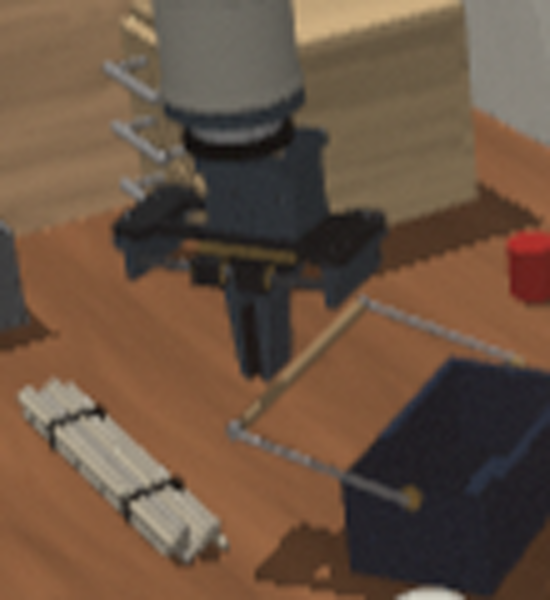

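The jaws closed to 5.4 mm with nothing between them. In the picture the finger ends, at zoom (255,375), sit just above the bar. That puts the real tips roughly 22 mm higher than the reported TCP implies. I'll reopen, go about 25 mm deeper and look again.

Emit:
jog_arm:
  plan:
    - {"jaw": 6,"dx": 0,"dy": -0.4,"dz": 0,"spin": 0}
    - {"jaw": 6,"dx": 0,"dy": 0,"dz": 0,"spin": 0}
    - {"jaw": 6,"dx": 0,"dy": 0,"dz": 0,"spin": 0}
    - {"jaw": 6,"dx": 0,"dy": 0,"dz": 1.2,"spin": 0}
    - {"jaw": 6,"dx": 0,"dy": 0,"dz": 1.2,"spin": 0}

```text
time_s: 4.15
position: [424.0, 232.3, 73.5]
tcp_rot: [-0.0, -0.297, 0.955, -0.0]
wrist_force: [-0.3, 0.7, -0.8]
width: 52.2
```

```bash
python3 - <<'E'
from h import *
need(423,236.5,74,214.4)
cv2.imwrite("pics/s5.png",cv2.resize(cv2.cvtColor(capture("side"),cv2.COLOR_RGB2BGR)[140:240,130:220],None,fx=6,fy=6,interpolation=cv2.INTER_CUBIC))
E
```

```text
t 4.15 pos [424.  232.3  73.5] yaw 214.57 w 52.2 F [-0.34  0.72 -0.84] M [-0.    0.02 -0.08]
need cm [-0.15  0.4  -0.05] spin 0.003
```

View pics/s5.png

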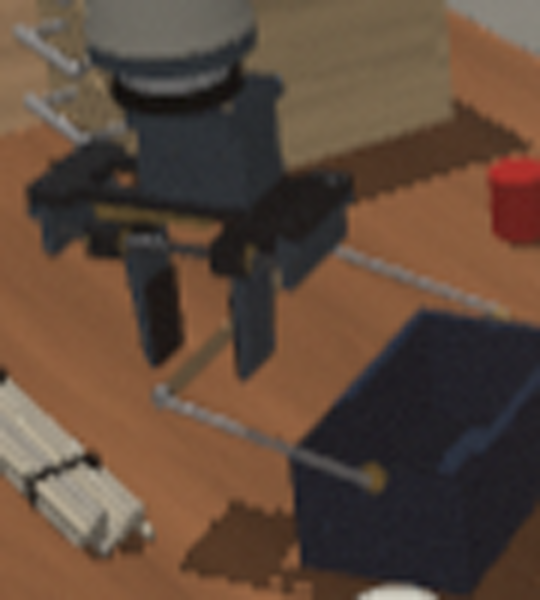

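Emit:
jog_arm:
  plan:
    - {"jaw": 3,"dx": 0,"dy": 0,"dz": 0,"spin": 0}
    - {"jaw": 1.5,"dx": 0,"dy": 0,"dz": 0,"spin": 0}
    - {"jaw": 0.5,"dx": 0,"dy": 0,"dz": 0,"spin": 0}
    - {"jaw": 0.5,"dx": 0,"dy": 0,"dz": 0,"spin": 0}
    - {"jaw": 0.5,"dx": 0,"dy": 0,"dz": 0,"spin": 0}
  force: 5

```text
time_s: 4.82
position: [424.1, 232.4, 74.5]
tcp_rot: [-0.0, -0.297, 0.955, 0.0]
wrist_force: [-1.9, 2.3, 0.6]
width: 12.3
```

Emit:
jog_arm:
  plan:
    - {"jaw": 0.5,"dx": 0,"dy": 0,"dz": 0,"spin": 0}
    - {"jaw": 0.5,"dx": 0,"dy": 0,"dz": 0,"spin": 0}
    - {"jaw": 0.5,"dx": 0,"dy": 0,"dz": 0,"spin": 0}
    - {"jaw": 0.5,"dx": 0,"dy": 0,"dz": 0,"spin": 0}
    - {"jaw": 0.5,"dx": 0,"dy": 0,"dz": 0,"spin": 0}

```text
time_s: 5.45
position: [424.2, 232.4, 74.4]
tcp_rot: [-0.0, -0.297, 0.955, -0.0]
wrist_force: [-1.8, 1.0, 0.3]
width: 9.6
```

```bash
python3 - <<'E'
from h import *
need(423,236.5,74,214.4)
cv2.imwrite("pics/s6.png",cv2.resize(cv2.cvtColor(capture("side"),cv2.COLOR_RGB2BGR)[140:240,130:220],None,fx=6,fy=6,interpolation=cv2.INTER_CUBIC))
E
```

```text
t 5.45 pos [424.2 232.4  74.4] yaw 214.56 w 9.6 F [-1.81  0.97  0.3 ] M [0.3  0.27 0.03]
need cm [-0.14  0.41  0.04] spin 0.003
```

View pics/s6.png

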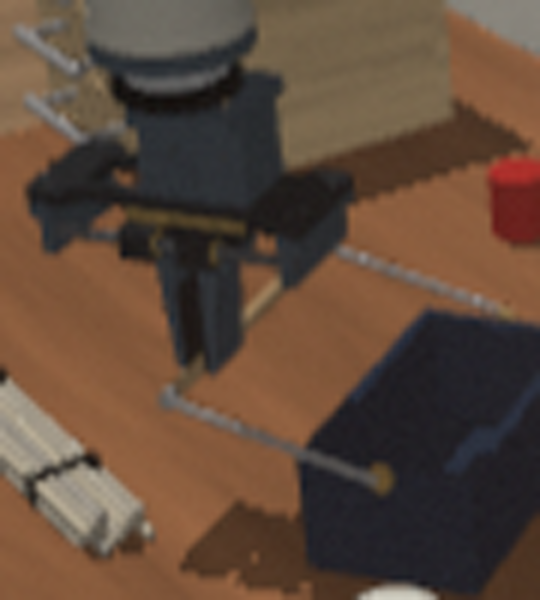

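```bash
python3 -c "
import numpy as np
t=np.linspace(.247,1.571,21);h=13.5*(np.cos(t[0])-np.cos(t));v=13.5*(np.sin(t)-np.sin(t[0]))
for a,b in zip(np.diff(h),np.diff(v)): print(f'dy {-a:.2f} dz {-b:.2f}')"
```

```text
dy -0.25 dz -0.86
dy -0.30 dz -0.84
dy -0.36 dz -0.82
dy -0.41 dz -0.79
dy -0.46 dz -0.76
dy -0.51 dz -0.73
dy -0.56 dz -0.70
dy -0.60 dz -0.66
dy -0.65 dz -0.62
dy -0.69 dz -0.57
dy -0.72 dz -0.53
dy -0.76 dz -0.48
dy -0.79 dz -0.43
dy -0.81 dz -0.37
dy -0.84 dz -0.32
dy -0.85 dz -0.26
dy -0.87 dz -0.21
dy -0.88 dz -0.15
dy -0.89 dz -0.09
dy -0.89 dz -0.03
```

Emit:
jog_arm:
  plan:
    - {"jaw": 0.5,"dx": 0,"dy": -0.25,"dz": -0.86,"spin": 0}
    - {"jaw": 0.5,"dx": 0,"dy": -0.3,"dz": -0.84,"spin": 0}
    - {"jaw": 0.5,"dx": 0,"dy": -0.36,"dz": -0.82,"spin": 0}
    - {"jaw": 0.5,"dx": 0,"dy": -0.41,"dz": -0.79,"spin": 0}
    - {"jaw": 0.5,"dx": 0,"dy": -0.46,"dz": -0.76,"spin": 0}

```text
time_s: 6.12
position: [434.6, 217.5, 115.8]
tcp_rot: [0.0, -0.297, 0.955, 0.0]
wrist_force: [-1.5, 1.2, -0.2]
width: 10.3
```

```bash
python3 - <<'E'
from h import *
need(424.2,232.4,74.4,214.4)
cv2.imwrite("pics/s7.png",cv2.resize(cv2.cvtColor(capture("side"),cv2.COLOR_RGB2BGR)[130:240,130:230],None,fx=5.4,fy=5.4,interpolation=cv2.INTER_CUBIC))
E
```

```text
t 6.125 pos [434.6 217.5 115.8] yaw 214.56 w 10.3 F [-1.46  1.25 -0.18] M [0.24 0.21 0.08]
need cm [0.01 1.82 4.14] spin 0.003
```

View pics/s7.png

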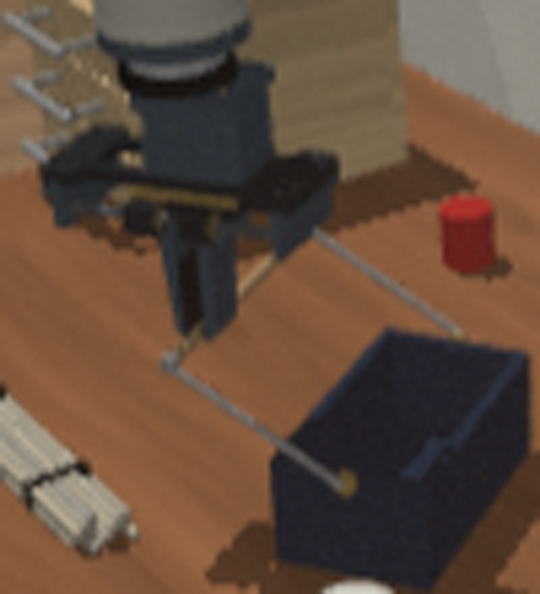

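The grip is holding: the bar is rising, with its near end at about zoom (172,362), and the basket is standing flat. I'll continue the arc.

Emit:
jog_arm:
  plan:
    - {"jaw": 0.5,"dx": 0,"dy": -0.51,"dz": -0.73,"spin": 0}
    - {"jaw": 0.5,"dx": 0,"dy": -0.56,"dz": -0.7,"spin": 0}
    - {"jaw": 0.5,"dx": 0,"dy": -0.6,"dz": -0.66,"spin": 0}
    - {"jaw": 0.5,"dx": 0,"dy": -0.65,"dz": -0.62,"spin": 0}
    - {"jaw": 0.5,"dx": 0,"dy": -0.69,"dz": -0.57,"spin": 0}

```text
time_s: 6.8
position: [451.6, 192.6, 148.3]
tcp_rot: [0.0, -0.297, 0.955, 0.0]
wrist_force: [-0.7, 1.1, 1.2]
width: 9.6
```

Emit:
jog_arm:
  plan:
    - {"jaw": 0.5,"dx": 0,"dy": -0.72,"dz": -0.53,"spin": 0}
    - {"jaw": 0.5,"dx": 0,"dy": -0.76,"dz": -0.48,"spin": 0}
    - {"jaw": 0.5,"dx": 0,"dy": -0.79,"dz": -0.43,"spin": 0}
    - {"jaw": 0.5,"dx": 0,"dy": -0.81,"dz": -0.37,"spin": 0}
    - {"jaw": 0.5,"dx": 0,"dy": -0.84,"dz": -0.32,"spin": 0}

```text
time_s: 7.42
position: [474.0, 160.1, 169.4]
tcp_rot: [0.0, -0.297, 0.955, -0.0]
wrist_force: [-0.3, 1.9, 1.8]
width: 9.6
```

```bash
python3 - <<'E'
from h import *
need(424.2,232.4,74.4,214.4)
cv2.imwrite("pics/s8.png",cv2.resize(cv2.cvtColor(capture("side"),cv2.COLOR_RGB2BGR)[120:240,130:240],None,fx=5,fy=5,interpolation=cv2.INTER_CUBIC))
E
```

```text
t 7.425 pos [474.  160.1 169.4] yaw 214.56 w 9.6 F [-0.34  1.9   1.8 ] M [0.39 0.26 0.03]
need cm [0.   8.78 9.5 ] spin 0.003
```

View pics/s8.png

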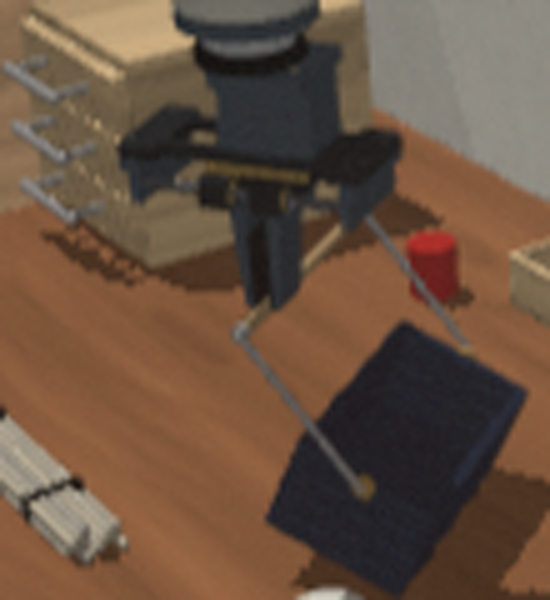

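The basket has tipped with the bail: the lower-left corner in the zoom, at about (268,520), has lifted. I'll measure before moving again.

```bash
python3 - <<'E'
from h import *
need(424.2,232.4,74.4,214.4)
cv2.imwrite("pics/t3.png",cv2.resize(cv2.cvtColor(capture("top"),cv2.COLOR_RGB2BGR)[150:270,150:280],None,fx=5,fy=5,interpolation=cv2.INTER_CUBIC))
E
```

```text
t 7.475 pos [474.7 159.5 169.8] yaw 214.55 w 9.6 F [-1.27 -0.14  3.91] M [0.22 0.38 0.03]
need cm [0.04 8.88 9.53] spin 0.003
```

View pics/t3.png

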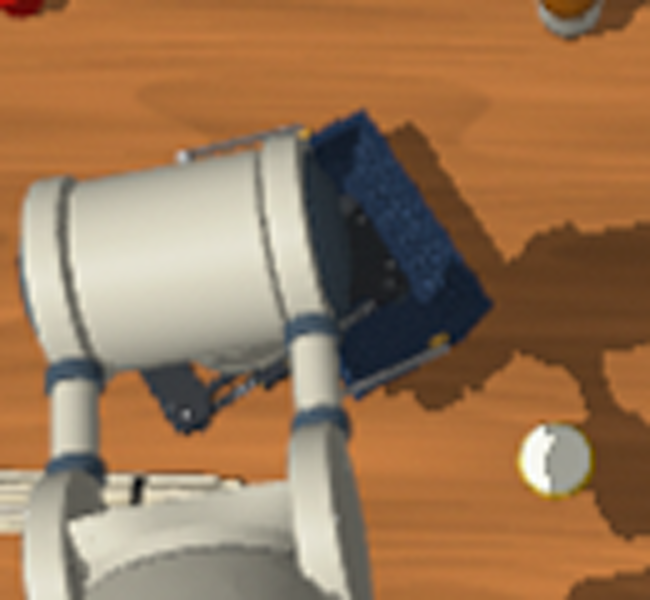

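```bash
python3 - <<'E'
from h import *
np.set_printoptions(precision=1,suppress=True)
p=lambda u,v:zp(u,v,5,(150,150)); q=lambda u,v:zp(u,v,5,(130,120))
print("pivN",tri(p(440,340),q(365,487)))
print("pivF",tri(p(305,133),q(467,350)))
print("barF top, z~",[plane("top",p(183,158),z) for z in (150,180,200)])
print("barN side",[plane("side",q(240,332),z) for z in (150,170,185,200)])
print("tip",proj("side",[474,160.1,169.4]),q(268,305))
E
```

```text
pivN (array([478.9,  62.7,  93.9]), np.float64(0.07314789942064187))
pivF (array([639.4, 173.3, 100.5]), np.float64(0.0199547958240169))
barF top, z~ [array([607.9, 256.7, 150. ]), array([601.9, 249.8, 180. ]), array([597.9, 245.3, 200. ])]
barN side [array([476.1, 222.1, 150. ]), array([458.8, 187.4, 170. ]), array([445.8, 161.4, 185. ]), array([432.8, 135.3, 200. ])]
tip [185.3 187.7] [183.2 180.6]
```

Emit:
jog_arm:
  plan:
    - {"jaw": 0.5,"dx": 0,"dy": 0.9,"dz": 0.4,"spin": 0}
    - {"jaw": 0.5,"dx": 0,"dy": 0.9,"dz": 0.5,"spin": 0}
    - {"jaw": 0.5,"dx": 0,"dy": 0.85,"dz": 0.55,"spin": 0}
    - {"jaw": 0.5,"dx": 0,"dy": 0.8,"dz": 0.6,"spin": 0}
    - {"jaw": 0.5,"dx": 0,"dy": 0.75,"dz": 0.6,"spin": 0}
  force: 3

```text
time_s: 8.15
position: [449.2, 195.9, 142.2]
tcp_rot: [-0.0, -0.297, 0.955, 0.0]
wrist_force: [-2.0, 1.8, 2.9]
width: 10.1
```

```bash
python3 - <<'E'
from h import *
need(424.2,232.4,74.4,214.4)
cv2.imwrite("pics/s9.png",cv2.resize(cv2.cvtColor(capture("side"),cv2.COLOR_RGB2BGR)[120:240,130:240],None,fx=5,fy=5,interpolation=cv2.INTER_CUBIC))
E
```

```text
t 8.15 pos [449.2 195.9 142.2] yaw 214.58 w 10.1 F [-2.05  1.76  2.93] M [0.59 0.39 0.03]
need cm [-0.01  4.42  6.79] spin 0.003
```

View pics/s9.png

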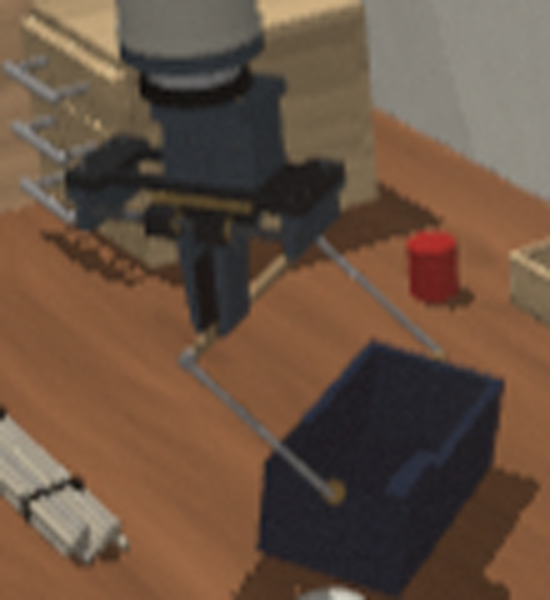

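Emit:
jog_arm:
  plan:
    - {"jaw": 0.5,"dx": 0,"dy": 0.6,"dz": 0.5,"spin": 0}
    - {"jaw": 0.5,"dx": 0,"dy": 0.6,"dz": 0.6,"spin": 0}
    - {"jaw": 0.5,"dx": 0,"dy": 0.5,"dz": 0.6,"spin": 0}
    - {"jaw": 0.5,"dx": 0,"dy": 0,"dz": 0,"spin": 0}
    - {"jaw": 0.5,"dx": 0,"dy": 0,"dz": 0,"spin": 0}

```text
time_s: 8.82
position: [440.2, 209.1, 125.7]
tcp_rot: [-0.0, -0.297, 0.955, -0.0]
wrist_force: [-1.1, 1.2, 0.4]
width: 10.3
```

```bash
python3 - <<'E'
from h import *
need(424.2,232.4,74.4,214.4)
cv2.imwrite("pics/s10.png",cv2.resize(cv2.cvtColor(capture("side"),cv2.COLOR_RGB2BGR)[120:240,130:240],None,fx=5,fy=5,interpolation=cv2.INTER_CUBIC))
E
```

```text
t 8.825 pos [440.2 209.1 125.7] yaw 214.57 w 10.3 F [-1.13  1.18  0.36] M [ 0.24  0.32 -0.01]
need cm [-0.    2.83  5.13] spin 0.003
```

View pics/s10.png

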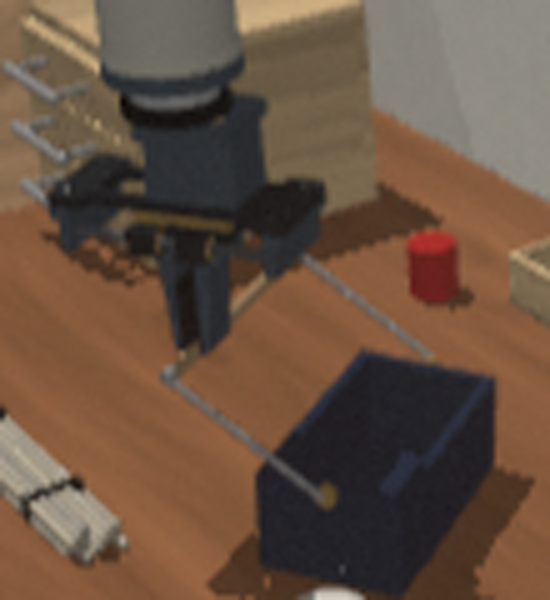

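The basket is almost flat again, with its near pivot at zoom (328,495). I'll open the jaws to a loose cage so that the bar is free to turn.

Emit:
jog_arm:
  plan:
    - {"jaw": 2.4,"dx": 0,"dy": 0.3,"dz": 0.3,"spin": 0}
    - {"jaw": 2.4,"dx": 0,"dy": 0,"dz": 0,"spin": 0}
    - {"jaw": 2.4,"dx": 0,"dy": 0,"dz": 0,"spin": 0}
    - {"jaw": 2.4,"dx": 0,"dy": 0,"dz": 0,"spin": 0}
    - {"jaw": 2.4,"dx": 0,"dy": 0,"dz": 0,"spin": 0}

```text
time_s: 9.5
position: [438.6, 211.7, 122.8]
tcp_rot: [0.0, -0.297, 0.955, -0.0]
wrist_force: [0.5, -0.4, -0.1]
width: 23.9
```

```bash
python3 - <<'E'
from h import *
need(424.2,232.4,74.4,214.4)
cv2.imwrite("pics/s11.png",cv2.resize(cv2.cvtColor(capture("side"),cv2.COLOR_RGB2BGR)[120:240,130:240],None,fx=5,fy=5,interpolation=cv2.INTER_CUBIC))
cv2.imwrite("pics/t4.png",cv2.resize(cv2.cvtColor(capture("top"),cv2.COLOR_RGB2BGR)[150:270,150:280],None,fx=5,fy=5,interpolation=cv2.INTER_CUBIC))
E
```

```text
t 9.5 pos [438.6 211.7 122.8] yaw 214.56 w 23.9 F [ 0.47 -0.44 -0.13] M [ 0.07  0.02 -0.04]
need cm [0.01 2.52 4.84] spin 0.003
```

View pics/s11.png

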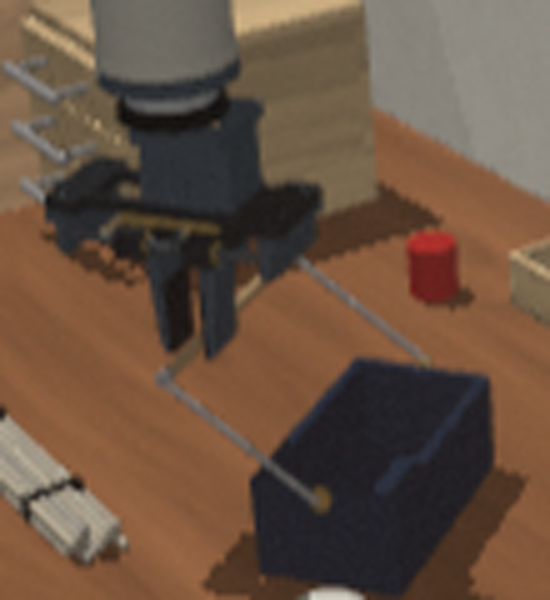

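View pics/t4.png

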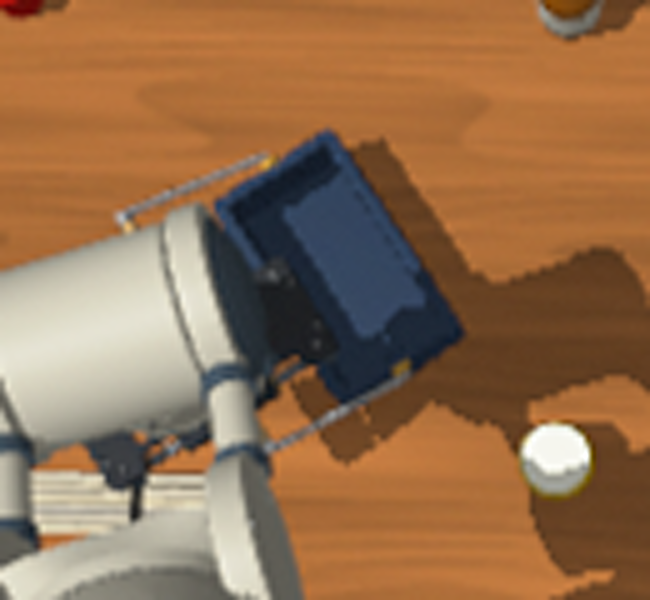

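```bash
python3 - <<'E'
from h import *
np.set_printoptions(precision=1,suppress=True)
p=lambda u,v:zp(u,v,5,(150,150)); q=lambda u,v:zp(u,v,5,(130,120))
N=tri(p(402,368),q(320,500));F=tri(p(267,160),q(422,361))
print("pivN",N);print("pivF",F,(N[0]+F[0])/2,F[0]-N[0])
cs=[plane("top",p(*c),80) for c in((327,133),(218,205),(345,400),(463,333))];print(np.array(cs),np.mean(cs,0))
for z in (130,140,150,160,170): print(z,plane("top",p(122,217),z),plane("side",q(165,378),z))
E
```

```text
pivN (array([458.8,  92.8,  76.4]), np.float64(1.1627434022802907))
pivF (array([619.7, 205.5,  84.3]), np.float64(1.691524276043861)) [539.2 149.2  80.3] [160.9 112.7   7.9]
[[644.  159.1  80. ]
 [584.3 243.   80. ]
 [432.3 136.1  80. ]
 [486.1  46.   80. ]] [536.7 146.1  80. ]
130 [565.1 305.3 130. ] [416.2 228.3 130. ]
140 [563.5 302.7 140. ] [408.5 211.3 140. ]
150 [561.8 300.1 150. ] [400.8 194.3 150. ]
160 [560.2 297.5 160. ] [393.1 177.3 160. ]
170 [558.6 294.9 170. ] [385.4 160.3 170. ]
```

Emit:
jog_arm:
  plan:
    - {"jaw": 2.4,"dx": 0,"dy": -0.9,"dz": 0,"spin": 0}
    - {"jaw": 2.4,"dx": 0,"dy": -0.53,"dz": -0.6,"spin": 0}
    - {"jaw": 2.4,"dx": 0,"dy": -0.55,"dz": -0.65,"spin": 0}
    - {"jaw": 2.4,"dx": 0,"dy": -0.6,"dz": -0.6,"spin": 0}
    - {"jaw": 2.4,"dx": 0,"dy": -0.64,"dz": -0.56,"spin": 0}

```text
time_s: 10.22
position: [457.2, 184.9, 147.5]
tcp_rot: [0.0, -0.297, 0.955, -0.0]
wrist_force: [0.0, 1.2, 0.9]
width: 24.1
```

```bash
python3 - <<'E'
from h import *
need(424.2,232.4,74.4,214.4)
cv2.imwrite("pics/s12.png",cv2.resize(cv2.cvtColor(capture("side"),cv2.COLOR_RGB2BGR)[120:240,130:240],None,fx=5,fy=5,interpolation=cv2.INTER_CUBIC))
E
```

```text
t 10.225 pos [457.2 184.9 147.5] yaw 214.56 w 24.1 F [0.03 1.21 0.94] M [0.38 0.24 0.01]
need cm [0.03 5.79 7.3 ] spin 0.003
```

View pics/s12.png

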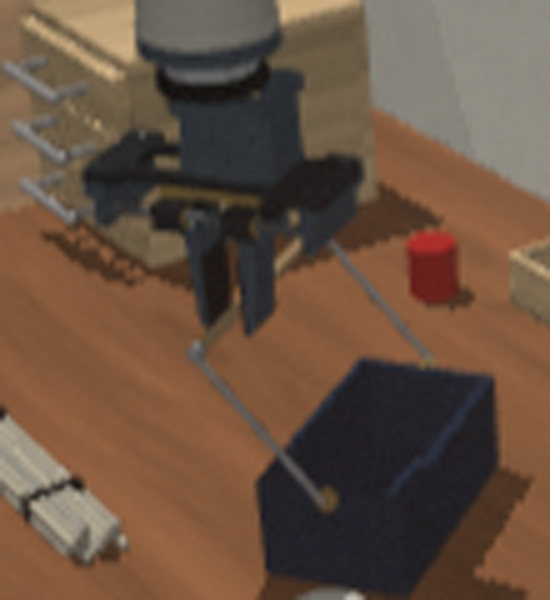

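Emit:
jog_arm:
  plan:
    - {"jaw": 2.4,"dx": 0,"dy": -0.67,"dz": -0.52,"spin": 0}
    - {"jaw": 2.4,"dx": 0,"dy": -0.7,"dz": -0.48,"spin": 0}
    - {"jaw": 2.4,"dx": 0,"dy": -0.72,"dz": -0.43,"spin": 0}
    - {"jaw": 2.4,"dx": 0,"dy": -0.75,"dz": -0.38,"spin": 0}
    - {"jaw": 2.4,"dx": 0,"dy": -0.78,"dz": -0.33,"spin": 0}

```text
time_s: 10.9
position: [477.6, 154.9, 168.4]
tcp_rot: [0.0, -0.297, 0.955, -0.0]
wrist_force: [-0.1, 0.8, 0.4]
width: 23.9
```

```bash
python3 - <<'E'
from h import *
need(424.2,232.4,74.4,214.4)
cv2.imwrite("pics/s13.png",cv2.resize(cv2.cvtColor(capture("side"),cv2.COLOR_RGB2BGR)[120:240,130:240],None,fx=5,fy=5,interpolation=cv2.INTER_CUBIC))
E
```

```text
t 10.9 pos [477.6 154.9 168.4] yaw 214.56 w 23.9 F [-0.13  0.76  0.35] M [0.13 0.08 0.03]
need cm [-0.    9.41  9.4 ] spin 0.003
```

View pics/s13.png

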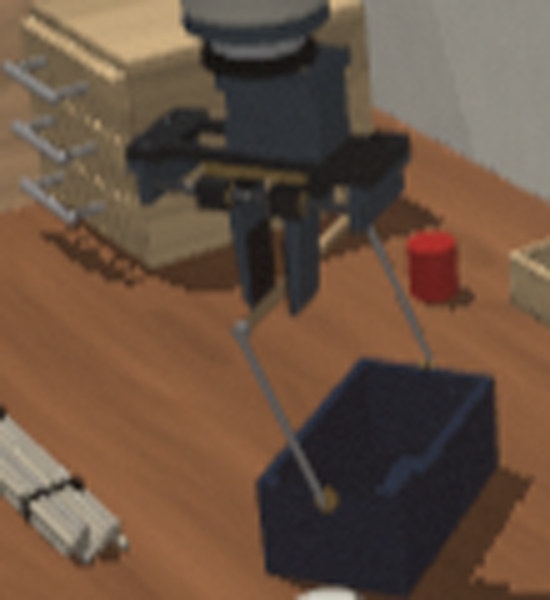

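The caged push is working. The basket stays flat with its pivot fixed at zoom (326,498), and the legs are now steep.

Emit:
jog_arm:
  plan:
    - {"jaw": 2.4,"dx": 0,"dy": -0.8,"dz": -0.29,"spin": 0}
    - {"jaw": 2.4,"dx": 0,"dy": -0.81,"dz": -0.24,"spin": 0}
    - {"jaw": 2.4,"dx": 0,"dy": -0.83,"dz": -0.18,"spin": 0}
    - {"jaw": 2.4,"dx": 0,"dy": -0.84,"dz": -0.13,"spin": 0}
    - {"jaw": 2.4,"dx": 0,"dy": -0.83,"dz": -0.1,"spin": 0}

```text
time_s: 11.58
position: [500.9, 121.0, 177.6]
tcp_rot: [-0.0, -0.297, 0.955, -0.0]
wrist_force: [-0.7, -0.4, -0.5]
width: 24.0
```

```bash
python3 - <<'E'
from h import *
need(424.2,232.4,74.4,214.4)
cv2.imwrite("pics/s14.png",cv2.resize(cv2.cvtColor(capture("side"),cv2.COLOR_RGB2BGR)[110:240,130:240],None,fx=4.6,fy=4.6,interpolation=cv2.INTER_CUBIC))
cv2.imwrite("pics/t5.png",cv2.resize(cv2.cvtColor(capture("top"),cv2.COLOR_RGB2BGR)[150:270,150:280],None,fx=5,fy=5,interpolation=cv2.INTER_CUBIC))
E
```

```text
t 11.575 pos [500.9 121.  177.6] yaw 214.56 w 24.0 F [-0.7  -0.41 -0.53] M [0.17 0.03 0.01]
need cm [-0.   13.52 10.32] spin 0.003
```

View pics/s14.png

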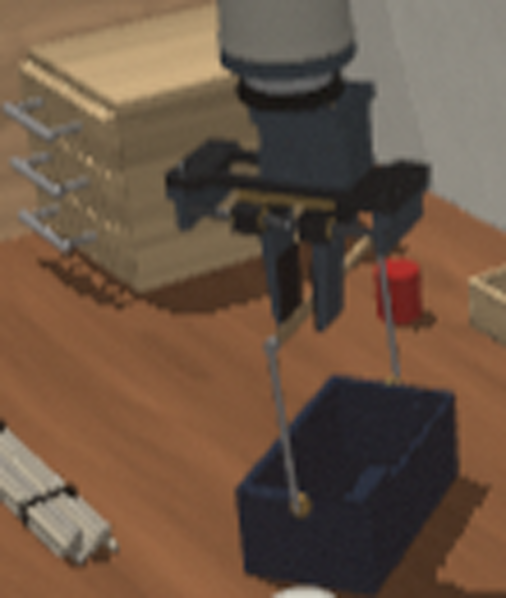

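View pics/t5.png

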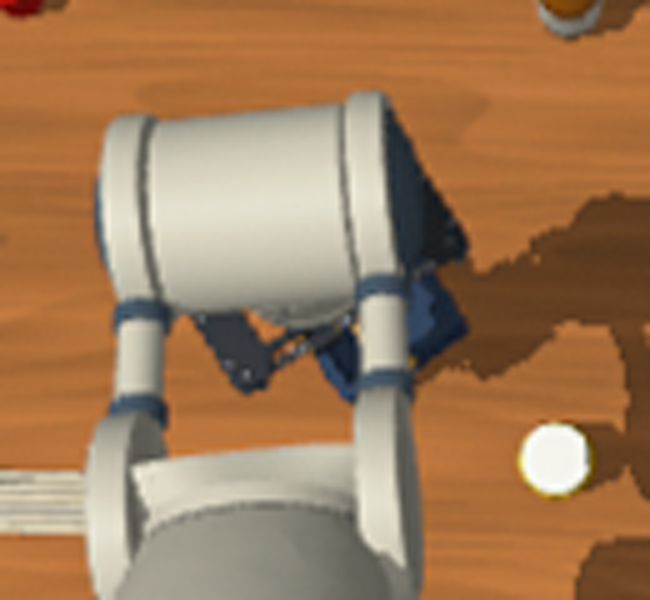

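Emit:
jog_arm:
  plan:
    - {"jaw": 2.4,"dx": 0.4,"dy": -0.2,"dz": -0.2,"spin": 0}
    - {"jaw": 2.4,"dx": 0.4,"dy": 0,"dz": -0.1,"spin": 0}
    - {"jaw": 1.5,"dx": 0,"dy": 0,"dz": 0,"spin": 0}
    - {"jaw": 1.1,"dx": 0,"dy": 0,"dz": 0,"spin": 0}
    - {"jaw": 0.8,"dx": 0,"dy": 0,"dz": 0,"spin": 0}
  force: 20

```text
time_s: 12.3
position: [495.1, 115.4, 180.7]
tcp_rot: [-0.0, -0.297, 0.955, -0.0]
wrist_force: [-1.7, -0.5, 3.6]
width: 8.9
```

Emit:
jog_arm:
  plan:
    - {"jaw": 0.3,"dx": 0,"dy": 0,"dz": 0,"spin": 0}
    - {"jaw": 0.3,"dx": 0,"dy": 0,"dz": 0,"spin": 0}
    - {"jaw": 0.3,"dx": 0,"dy": 0,"dz": 0,"spin": 0}
    - {"jaw": 0.3,"dx": 0,"dy": 0,"dz": 0,"spin": 0}
    - {"jaw": 0.3,"dx": 0,"dy": 0,"dz": 0,"spin": 0}
  force: 60

```text
time_s: 12.92
position: [495.1, 115.4, 180.8]
tcp_rot: [0.0, -0.297, 0.955, -0.0]
wrist_force: [-1.9, -0.8, 5.6]
width: 7.8
```

```bash
python3 - <<'E'
from h import *
need(424.2,232.4,74.4,214.4)
cv2.imwrite("pics/s15.png",cv2.resize(cv2.cvtColor(capture("side"),cv2.COLOR_RGB2BGR)[110:240,130:240],None,fx=4.6,fy=4.6,interpolation=cv2.INTER_CUBIC))
E
```

```text
t 12.925 pos [495.1 115.4 180.8] yaw 214.57 w 7.8 F [-1.87 -0.8   5.61] M [-0.    0.43  0.25]
need cm [-0.8  13.66 10.63] spin 0.003
```

View pics/s15.png

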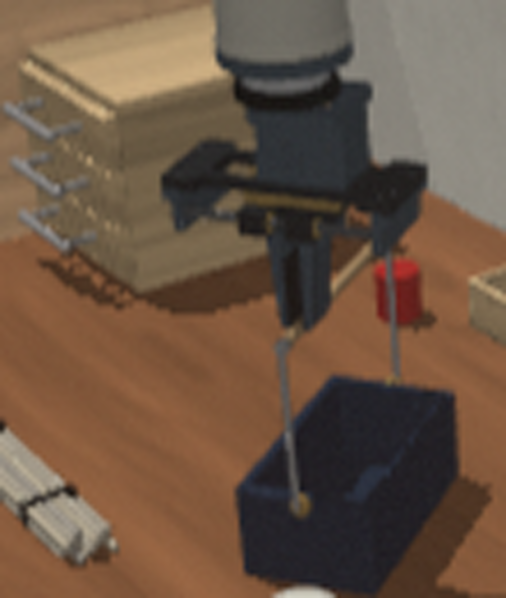

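The jaws show only 7.8 mm and the tool is pushed up with 5.6 N, so the tips are pinching the bar's upper half. I'll reopen, go about 14 mm lower and grip again.

Emit:
jog_arm:
  plan:
    - {"jaw": 2.4,"dx": 0,"dy": 0,"dz": 0,"spin": 0}
    - {"jaw": 2.4,"dx": 0,"dy": 0,"dz": 0,"spin": 0}
    - {"jaw": 2.4,"dx": 0,"dy": 0,"dz": 0.5,"spin": 0}
    - {"jaw": 2.4,"dx": 0,"dy": 0,"dz": 0.5,"spin": 0}
    - {"jaw": 2.4,"dx": 0,"dy": 0,"dz": 0.4,"spin": 0}
  force: 20

```text
time_s: 13.6
position: [494.9, 115.3, 166.1]
tcp_rot: [-0.0, -0.297, 0.955, 0.0]
wrist_force: [-0.6, 0.4, -0.4]
width: 23.9
```

Emit:
jog_arm:
  plan:
    - {"jaw": 1.5,"dx": 0,"dy": 0,"dz": 0,"spin": 0}
    - {"jaw": 1.1,"dx": 0,"dy": 0,"dz": 0,"spin": 0}
    - {"jaw": 0.8,"dx": 0,"dy": 0,"dz": 0,"spin": 0}
    - {"jaw": 0.6,"dx": 0,"dy": 0,"dz": 0,"spin": 0}
    - {"jaw": 0.5,"dx": 0,"dy": 0,"dz": 0,"spin": 0}

```text
time_s: 14.22
position: [495.2, 115.4, 166.7]
tcp_rot: [0.0, -0.297, 0.955, -0.0]
wrist_force: [0.8, -0.2, -0.8]
width: 9.3
```

```bash
python3 - <<'E'
from h import *
need(424.2,232.4,74.4,214.4)
cv2.imwrite("pics/s16.png",cv2.resize(cv2.cvtColor(capture("side"),cv2.COLOR_RGB2BGR)[110:240,130:240],None,fx=4.6,fy=4.6,interpolation=cv2.INTER_CUBIC))
E
```

```text
t 14.225 pos [495.2 115.4 166.7] yaw 214.56 w 9.3 F [ 0.82 -0.23 -0.77] M [ 0.06 -0.06 -0.  ]
need cm [-0.79 13.67  9.23] spin 0.003
```

View pics/s16.png

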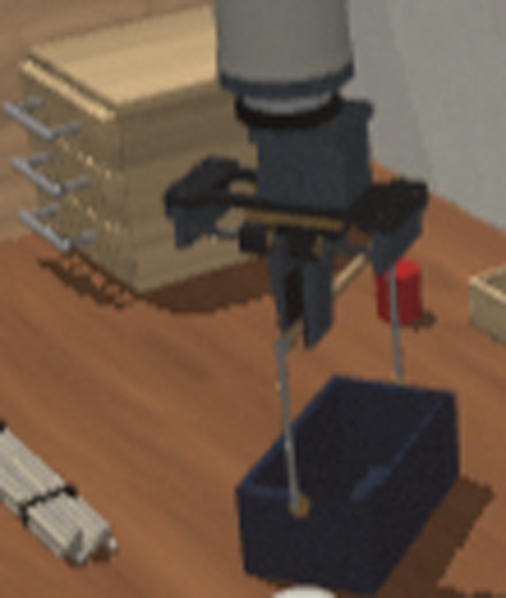

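Emit:
jog_arm:
  plan:
    - {"jaw": 0.5,"dx": 0,"dy": 0,"dz": 0,"spin": 0}
    - {"jaw": 0.3,"dx": 0,"dy": 0,"dz": 0,"spin": 0}
    - {"jaw": 0.3,"dx": 0,"dy": 0,"dz": 0,"spin": 0}
    - {"jaw": 0.3,"dx": 0,"dy": 0,"dz": -0.2,"spin": 0}
    - {"jaw": 0.3,"dx": 0,"dy": 0,"dz": -0.3,"spin": 0}
  force: 60

```text
time_s: 14.9
position: [494.8, 115.3, 171.5]
tcp_rot: [-0.0, -0.297, 0.955, 0.0]
wrist_force: [0.2, -0.1, -3.1]
width: 8.7
```

```bash
python3 - <<'E'
from h import *
need(424.2,232.4,74.4,214.4)
s=capture("side");t=capture("top")
cv2.imwrite("pics/s17.png",cv2.resize(cv2.cvtColor(s,cv2.COLOR_RGB2BGR)[110:240,130:240],None,fx=4.6,fy=4.6,interpolation=cv2.INTER_CUBIC))
for nm,p in (("varn",(263,155)),): print(plane("top",p,100))
for n in("top",):
  for z,c in((75,(261,241)),): print("jar",plane(n,c,z))
E
```

```text
t 14.9 pos [494.8 115.3 171.5] yaw 214.56 w 8.7 F [ 0.16 -0.09 -3.09] M [-0.03  0.15  0.01]
need cm [-0.84 13.64  9.72] spin 0.003
[729.03551336 -30.82314169 100.        ]
jar [391.56779577 -29.31539409  75.        ]
```

View pics/s17.png

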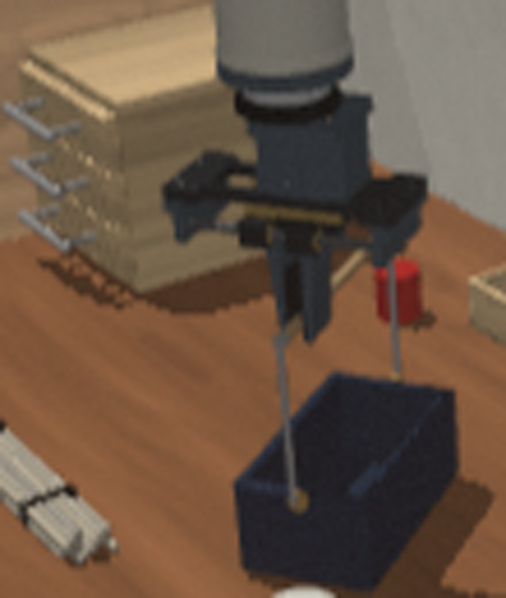

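Wrist force is now −3.1 N, about the basket's weight, and the basket hangs level with the bail upright. I'll lift it to carrying height.

Emit:
jog_arm:
  plan:
    - {"jaw": 0.3,"dx": 0,"dy": 0,"dz": -1.5,"spin": 0}
    - {"jaw": 0.3,"dx": 0,"dy": 0,"dz": -2.5,"spin": 0}
    - {"jaw": 0.3,"dx": 0,"dy": 0,"dz": -2.7,"spin": 0}
    - {"jaw": 0.3,"dx": 0,"dy": 0,"dz": -2.7,"spin": 0}
    - {"jaw": 0.3,"dx": 0,"dy": 0,"dz": -2,"spin": 0}

```text
time_s: 15.62
position: [495.2, 115.3, 286.7]
tcp_rot: [0.0, -0.297, 0.955, -0.0]
wrist_force: [0.2, -0.6, -2.5]
width: 8.7
```

Emit:
jog_arm:
  plan:
    - {"jaw": 0.3,"dx": 0,"dy": 0,"dz": -0.6,"spin": 0.03}
    - {"jaw": 0.3,"dx": 0,"dy": 0,"dz": 0,"spin": 0.08}
    - {"jaw": 0.3,"dx": 0,"dy": 0,"dz": 0,"spin": 0.1}
    - {"jaw": 0.3,"dx": 0,"dy": 0,"dz": 0,"spin": 0.08}
    - {"jaw": 0.3,"dx": 0,"dy": 0,"dz": 0,"spin": 0.03}

```text
time_s: 16.25
position: [494.7, 115.3, 290.8]
tcp_rot: [-0.001, -0.14, 0.99, 0.0]
wrist_force: [0.9, -0.4, -2.5]
width: 8.6
```

```bash
python3 - <<'E'
from h import *
# bar mid target over stand x=-80: tool = origin + x*ex - 54*ey
ex=np.array([.281,-.960]);ey=np.array([.960,.281]);o=np.array([565,-218.2])
for x in(-80,0):
  p=o+x*ex-54*ey; need(*p,286,196.3)
s=capture("side")
cv2.imwrite("pics/s18.png",cv2.resize(cv2.cvtColor(s,cv2.COLOR_RGB2BGR)[80:240,130:260],None,fx=3.7,fy=3.7,interpolation=cv2.INTER_CUBIC))
E
```

```text
t 16.25 pos [494.7 115.3 290.8] yaw 196.11 w 8.6 F [ 0.86 -0.38 -2.53] M [-0.03  0.13  0.08]
need cm [  7.93 -26.01   0.49] spin -0.003
t 16.25 pos [494.7 115.3 290.8] yaw 196.11 w 8.6 F [ 0.86 -0.38 -2.53] M [-0.03  0.13  0.08]
need cm [  7.9  -34.01   0.49] spin -0.003
```

View pics/s18.png

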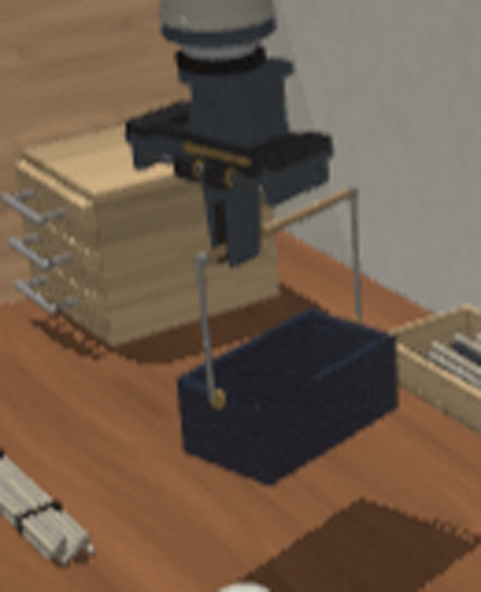

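The basket hangs level. I'll carry it towards the stand.

Emit:
jog_arm:
  plan:
    - {"jaw": 0.3,"dx": 0.4,"dy": -1,"dz": 0,"spin": 0}
    - {"jaw": 0.3,"dx": 0.7,"dy": -2.2,"dz": 0,"spin": 0}
    - {"jaw": 0.3,"dx": 0.9,"dy": -3,"dz": 0,"spin": 0}
    - {"jaw": 0.3,"dx": 1,"dy": -3.4,"dz": 0,"spin": 0}
    - {"jaw": 0.3,"dx": 1,"dy": -3.4,"dz": 0,"spin": 0}

```text
time_s: 16.92
position: [492.7, -22.3, 291.6]
tcp_rot: [-0.0, -0.142, 0.99, -0.0]
wrist_force: [0.1, -1.3, -2.3]
width: 8.8
```

Emit:
jog_arm:
  plan:
    - {"jaw": 0.3,"dx": 1,"dy": -3.4,"dz": 0,"spin": 0}
    - {"jaw": 0.3,"dx": 1,"dy": -3.4,"dz": 0,"spin": 0}
    - {"jaw": 0.3,"dx": 0.9,"dy": -3,"dz": 0,"spin": 0}
    - {"jaw": 0.3,"dx": 0.7,"dy": -2.2,"dz": 0,"spin": 0}
    - {"jaw": 0.3,"dx": 0.3,"dy": -1,"dz": 0,"spin": 0}

```text
time_s: 17.55
position: [491.5, -157.9, 291.5]
tcp_rot: [-0.0, -0.141, 0.99, -0.0]
wrist_force: [0.7, 0.3, -2.6]
width: 8.7
```

```bash
cat >> h.py <<'E'
ex=np.array([.281,-.960]);ey=np.array([.960,.281]);o=np.array([565,-218.2])
def look(k):
    s=capture("side");t=capture("top")
    cv2.imwrite(f"pics/S{k}.png",cv2.resize(cv2.cvtColor(s,cv2.COLOR_RGB2BGR)[150:290,200:340],None,fx=4.2,fy=4.2,interpolation=cv2.INTER_CUBIC))
    cv2.imwrite(f"pics/T{k}.png",cv2.resize(cv2.cvtColor(t,cv2.COLOR_RGB2BGR)[130:250,250:400],None,fx=5,fy=5,interpolation=cv2.INTER_CUBIC))
E
python3 - <<'E'
from h import *
p=o-54*ey; need(*p,286,196.3); look(1)
E
```

```text
t 17.55 pos [ 491.5 -157.9  291.5] yaw 196.19 w 8.7 F [ 0.69  0.33 -2.64] M [0.03 0.12 0.06]
need cm [ 0.03 -7.85  0.55] spin -0.002
```

View pics/S1.png

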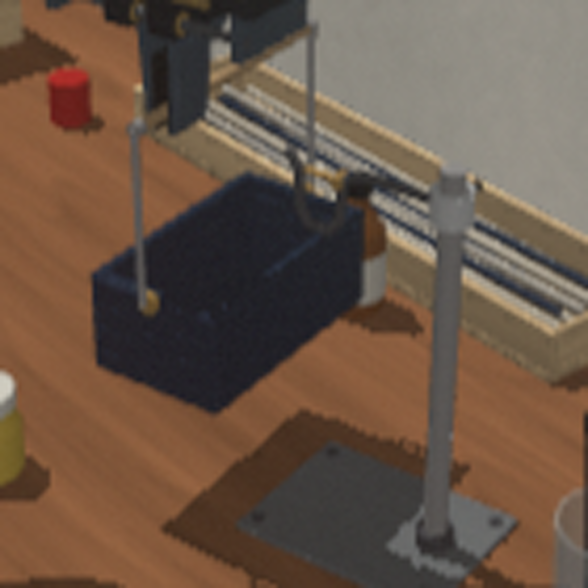

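View pics/T1.png

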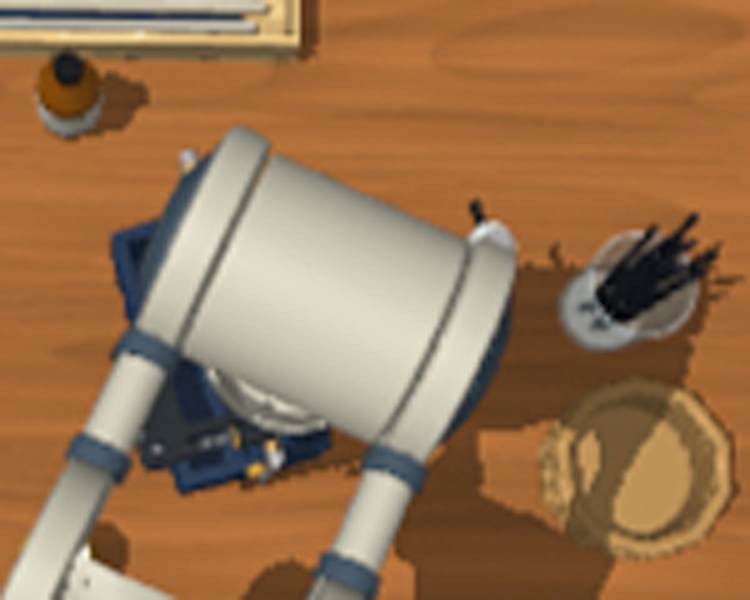

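```bash
python3 - <<'E'
from h import *
m=np.array([491.5,-157.9])+54*ey
for z in(330,338):
  for k in(-105,105): print(z,k,proj("side",[*(m+k*ey),z]),(proj("side",[*(m+k*ey),z])-[200,150]+.5)*4.2-.5)
for z in(245,250,255,260): print("hook nose top/ bend",z,(proj("side",[*(o-16.5*ex),z+47])-[200,150]+.5)*4.2-.5,(proj("side",[*o,z-13])-[200,150]+.5)*4.2-.5)
E
```

```text
330 -105 [230.69677468 183.79245172] [130.52645364 143.5282972 ]
330 105 [272.89951478 158.09731322] [307.77796209  35.60871552]
338 -105 [230.59301014 181.23742046] [130.09064261 132.79716594]
338 105 [272.92232777 155.73619042] [307.87377662  25.69199977]
hook nose top/ bend 245 [296.48686627 158.38902978] [315.37463113 239.92106979]
hook nose top/ bend 250 [296.53002748 152.01052467] [315.45114198 233.78535032]
hook nose top/ bend 255 [296.57334675 145.60866233] [315.52792877 227.62750151]
hook nose top/ bend 260 [296.61682493 139.18331422] [315.60499301 221.44740343]
```

```bash
python3 - <<'E'
from h import *
np.set_printoptions(precision=1,suppress=True)
a=tri(zp(188,160,5,(250,130)),zp(313,32,4.2,(200,150))); b=tri(zp(262,466,5,(250,130)),zp(138,128,4.2,(200,150)))
m=np.array([491.5,-157.9])
for q in(a,b): print(q,"rel TCP ex,ey",(q[0][:2]-m)@ex,(q[0][:2]-m)@ey)
E
python3 - <<'E'
import cv2
t=cv2.imread('pics/T1.png'); cv2.imwrite('pics/T1z.png',cv2.resize(t[380:500,180:320],None,fx=4,fy=4))
E
```

```text
(array([ 644.7, -115.9,  333.2]), np.float64(3.476523010298408)) rel TCP ex,ey 2.7601125997827776 158.8142739822214
(array([ 446.5, -166.4,  336.9]), np.float64(10.835302767676504)) rel TCP ex,ey -4.49719071810254 -45.59005893889257
```

View pics/T1z.png

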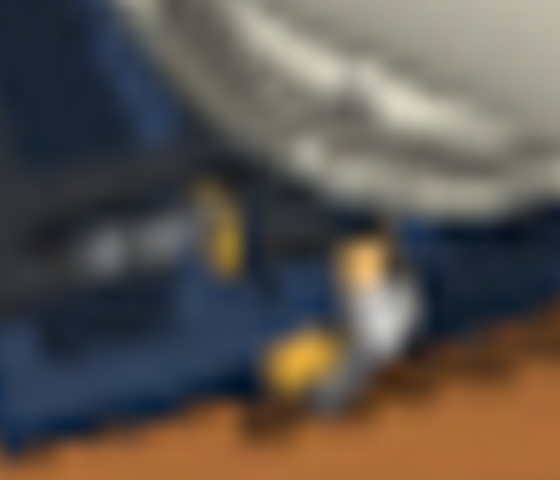

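```bash
python3 - <<'E'
from h import *
np.set_printoptions(precision=1,suppress=True)
m=np.array([491.5,-157.9])
for s in ((138,128),(140,124)):
  q=tri(zp(276,457,5,(250,130)),zp(*s,4.2,(200,150))); print(q,"rel TCP ex,ey",(q[0][:2]-m)@ex,(q[0][:2]-m)@ey, (q[0][:2]-o)@ex)
q=tri(zp(188,160,5,(250,130)),zp(313,32,4.2,(200,150)));print((q[0][:2]-o)@ex)
print((m-o)@ex)
E
```

```text
(array([ 448. , -172.6,  339.8]), np.float64(1.2923426100187738)) rel TCP ex,ey 1.8546135795930168 -45.87161522152479 -76.68688642040696
(array([ 448.5, -172.8,  342.5]), np.float64(3.0794331443920164)) rel TCP ex,ey 2.1836127538067243 -45.42324704368972 -76.35788724619326
-75.7813874002172
-78.54149999999998
```

The bar is about 337 mm up, 30–40 mm above the nose top, and its middle lies 76 mm short of the seat along the stand's x. I'll move it across now.

Emit:
jog_arm:
  plan:
    - {"jaw": 0.3,"dx": 0,"dy": -1,"dz": 0,"spin": 0}
    - {"jaw": 0.3,"dx": 0.1,"dy": -2.2,"dz": 0,"spin": 0}
    - {"jaw": 0.3,"dx": 0.1,"dy": -2.4,"dz": 0,"spin": 0}
    - {"jaw": 0.3,"dx": 0,"dy": -1.5,"dz": 0,"spin": 0}
    - {"jaw": 0.3,"dx": 0,"dy": -0.5,"dz": 0,"spin": 0}

```text
time_s: 18.27
position: [511.4, -231.1, 291.3]
tcp_rot: [-0.0, -0.141, 0.99, 0.0]
wrist_force: [0.4, -0.0, -3.0]
width: 8.9
```

```bash
python3 - <<'E'
from h import *
p=o-2.3*ex-56.5*ey; need(*p,286,196.3); look(2)
E
```

```text
t 18.275 pos [ 511.4 -231.1  291.3] yaw 196.16 w 8.9 F [ 0.36 -0.   -2.95] M [0.04 0.2  0.01]
need cm [ 0.15 -0.03  0.53] spin -0.002
```

View pics/S2.png

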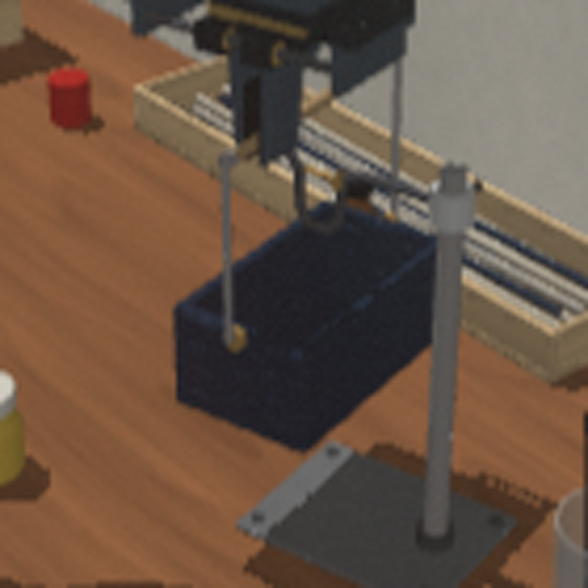

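View pics/T2.png

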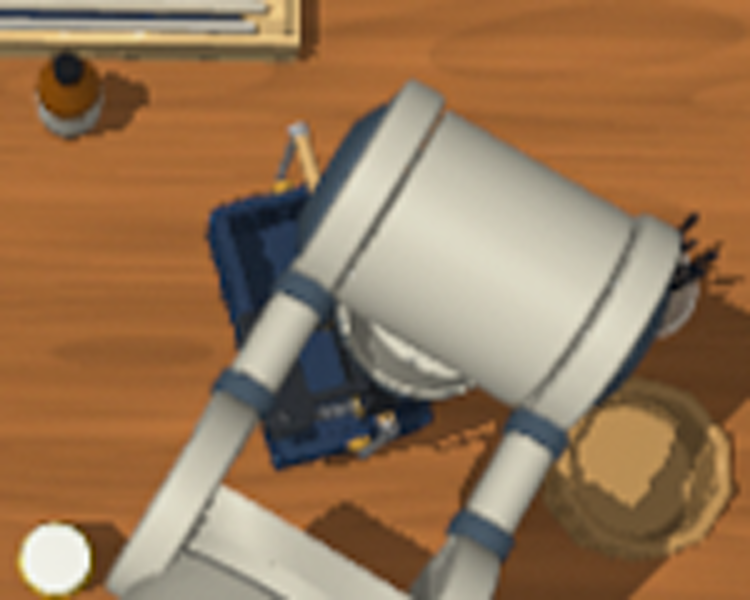

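```bash
python3 - <<'E'
from h import *
import cv2
np.set_printoptions(precision=1,suppress=True)
s=cv2.imread("pics/S2.png"); t=cv2.imread("pics/T2.png")
cv2.imwrite("pics/S2z.png",np.hstack([cv2.resize(s[30:230,200:430],None,fx=2.6,fy=2.6)[:520,:598]]))
tt=cv2.resize(t[380:480,330:430],None,fx=4,fy=4); t2=cv2.resize(t[100:200,250:350],None,fx=4,fy=4)
cv2.imwrite("pics/T2z.png",np.hstack([tt,t2]))
E
```

```text
(no output)
```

View pics/S2z.png

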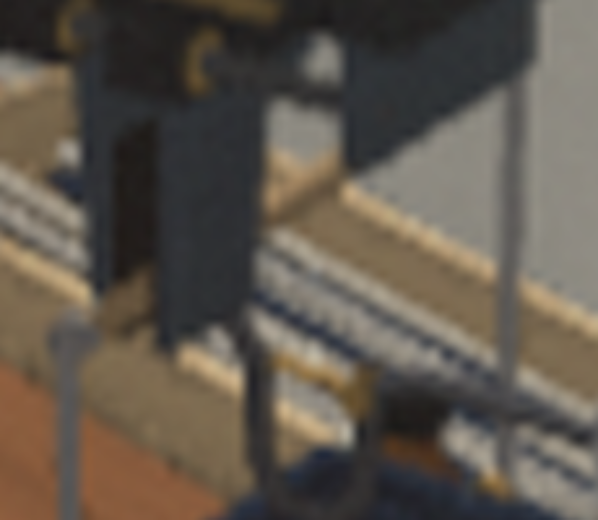

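View pics/T2z.png

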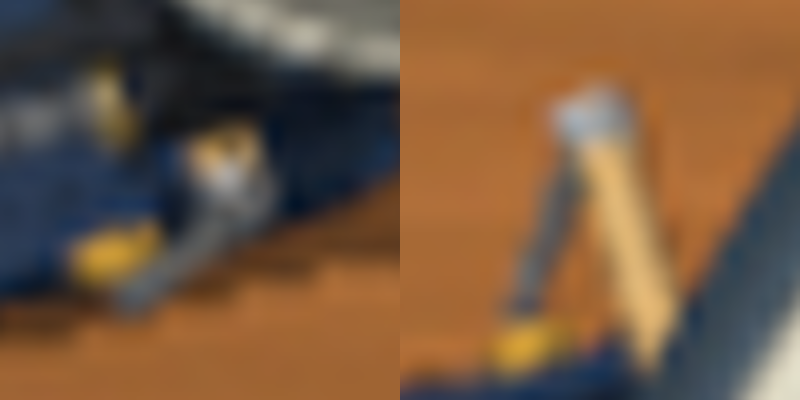

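```bash
python3 - <<'E'
from h import *
np.set_printoptions(precision=1,suppress=True)
n=tri(zp(389.5,426,5,(250,130)),zp(227.7,157,4.2,(200,150)))
f=plane("top",zp(297.5,127.5,5,(250,130)),333)
for q in(n[0],f): print(q,n[1],"ex,ey",(q[:2]-o)@ex,(q[:2]-o)@ey)
m=(n[0]+f)/2;print(m,(m[:2]-o)@ex,(m[:2]-o)@ey)
# hook check in this pic: nose top, hinge
for u,v in ((248,315),):print((u/2.6+200,v/2.6+30))
E
```

```text
[ 468.4 -244.5  341.1] 0.04665577612391261 ex,ey -1.8798694730650083 -100.15096754470585
[ 666.6 -187.3  333. ] 0.04665577612391261 ex,ey -1.1281809290995626 106.21986796837874
[ 567.5 -215.9  337.1] -1.504025201082277 3.034450211836473
(295.38461538461536, 151.15384615384613)
```

Emit:
jog_arm:
  plan:
    - {"jaw": 0.3,"dx": 0,"dy": -0.1,"dz": 0.6,"spin": 0}
    - {"jaw": 0.3,"dx": 0,"dy": 0,"dz": 0.8,"spin": 0}
    - {"jaw": 0.3,"dx": 0,"dy": 0,"dz": 0.8,"spin": 0}
    - {"jaw": 0.3,"dx": 0,"dy": 0,"dz": 0.7,"spin": 0}
    - {"jaw": 0.3,"dx": 0,"dy": 0,"dz": 0.3,"spin": 0}

```text
time_s: 19.0
position: [511.3, -230.7, 259.0]
tcp_rot: [-0.0, -0.141, 0.99, 0.0]
wrist_force: [-0.2, -0.3, -2.3]
width: 9.0
```

Emit:
jog_arm:
  plan:
    - {"jaw": 0.3,"dx": 0,"dy": 0,"dz": 0.2,"spin": 0}
    - {"jaw": 0.3,"dx": 0,"dy": 0,"dz": 0.2,"spin": 0}
    - {"jaw": 0.3,"dx": 0,"dy": 0,"dz": 0.1,"spin": 0}
    - {"jaw": 0.3,"dx": 0,"dy": 0,"dz": 0,"spin": 0}
    - {"jaw": 0.3,"dx": 0,"dy": 0,"dz": 0,"spin": 0}

```text
time_s: 19.62
position: [511.5, -230.9, 254.7]
tcp_rot: [0.0, -0.141, 0.99, -0.0]
wrist_force: [0.9, -0.6, -2.1]
width: 8.9
```

```bash
python3 - <<'E'
from h import *
p=o-2.3*ex-56.5*ey; need(*p,204,196.3); look(3)
E
```

```text
t 19.625 pos [ 511.5 -230.9  254.7] yaw 196.23 w 8.9 F [ 0.87 -0.6  -2.07] M [0.   0.23 0.05]
need cm [ 0.16 -0.05  5.07] spin -0.001
```

View pics/S3.png

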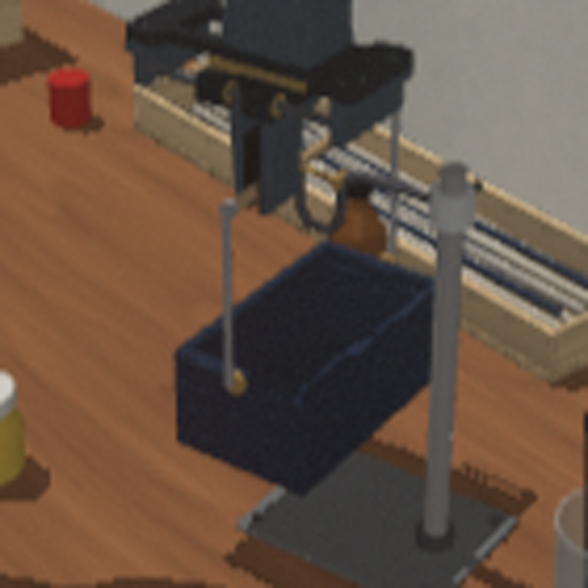

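Emit:
jog_arm:
  plan:
    - {"jaw": 0.3,"dx": 0,"dy": 0,"dz": 0.15,"spin": 0}
    - {"jaw": 0.3,"dx": 0,"dy": 0,"dz": 0.15,"spin": 0}
    - {"jaw": 0.3,"dx": 0,"dy": 0,"dz": 0.15,"spin": 0}
    - {"jaw": 0.3,"dx": 0,"dy": 0,"dz": 0.15,"spin": 0}
    - {"jaw": 0.3,"dx": 0,"dy": 0,"dz": 0,"spin": 0}

```text
time_s: 20.35
position: [511.4, -230.8, 248.5]
tcp_rot: [-0.0, -0.141, 0.99, 0.0]
wrist_force: [-0.4, -0.1, -2.9]
width: 8.7
```

Emit:
jog_arm:
  plan:
    - {"jaw": 0.3,"dx": 0,"dy": 0,"dz": 0.15,"spin": 0}
    - {"jaw": 0.3,"dx": 0,"dy": 0,"dz": 0.15,"spin": 0}
    - {"jaw": 0.3,"dx": 0,"dy": 0,"dz": 0.15,"spin": 0}
    - {"jaw": 0.3,"dx": 0,"dy": 0,"dz": 0.15,"spin": 0}
    - {"jaw": 0.3,"dx": 0,"dy": 0,"dz": 0,"spin": 0}

```text
time_s: 20.98
position: [511.6, -230.9, 242.7]
tcp_rot: [0.0, -0.141, 0.99, -0.0]
wrist_force: [-0.8, 1.2, 0.4]
width: 8.3
```

```bash
python3 - <<'E'
from h import *
p=o-2.3*ex-56.5*ey; need(*p,204,196.3); look(4)
cv2.imwrite("pics/S4z.png",cv2.resize(cv2.imread("pics/S4.png")[80:300,180:420],None,fx=2.6,fy=2.6))
E
```

```text
t 20.975 pos [ 511.6 -230.9  242.7] yaw 196.23 w 8.3 F [-0.8   1.21  0.43] M [0.15 0.13 0.04]
need cm [ 0.17 -0.05  3.87] spin -0.001
```

View pics/S4z.png

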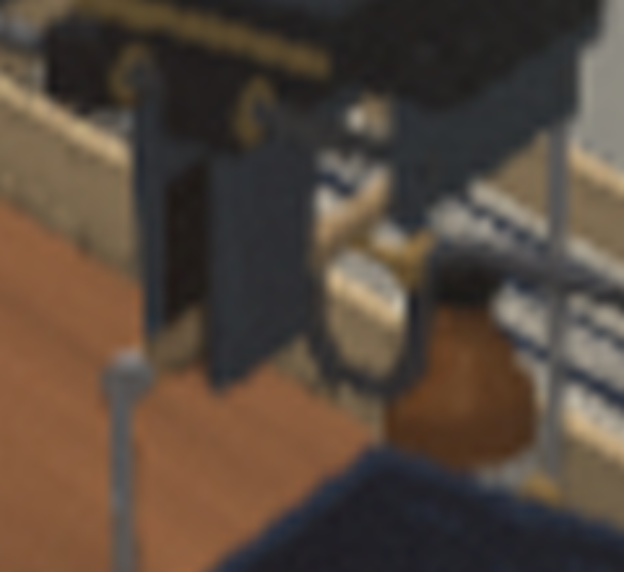

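The bar has landed on the gate at a TCP height of about 245 mm, with a load of about 3 N. I'll keep pressing gently.

Emit:
jog_arm:
  plan:
    - {"jaw": 0.3,"dx": 0,"dy": 0,"dz": 0.15,"spin": 0}
    - {"jaw": 0.3,"dx": 0,"dy": 0,"dz": 0.15,"spin": 0}
    - {"jaw": 0.3,"dx": 0,"dy": 0,"dz": 0.15,"spin": 0}
    - {"jaw": 0.3,"dx": 0,"dy": 0,"dz": 0.15,"spin": 0}
    - {"jaw": 0.3,"dx": 0,"dy": 0,"dz": 0,"spin": 0}

```text
time_s: 21.7
position: [511.6, -231.0, 236.6]
tcp_rot: [0.0, -0.141, 0.99, -0.0]
wrist_force: [-1.3, -1.2, 2.8]
width: 8.7
```

```bash
python3 - <<'E'
from h import *
p=o-2.3*ex-56.5*ey; need(*p,204,196.3); look(5)
cv2.imwrite("pics/S5z.png",cv2.resize(cv2.imread("pics/S5.png")[80:300,180:420],None,fx=2.6,fy=2.6))
E
```

```text
t 21.7 pos [ 511.6 -231.   236.6] yaw 196.22 w 8.7 F [-1.26 -1.16  2.82] M [-0.17  0.08 -0.03]
need cm [ 0.17 -0.04  3.26] spin -0.001
```

View pics/S5z.png

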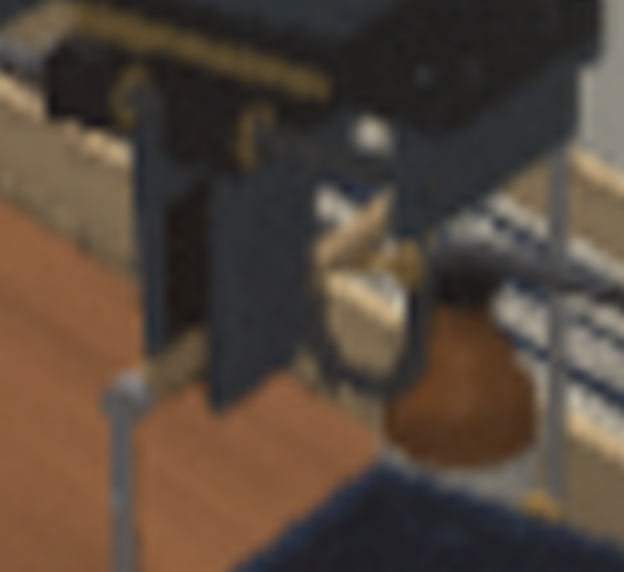

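Emit:
jog_arm:
  plan:
    - {"jaw": 0.3,"dx": 0,"dy": 0,"dz": 0.15,"spin": 0}
    - {"jaw": 0.3,"dx": 0,"dy": 0,"dz": 0.15,"spin": 0}
    - {"jaw": 0.3,"dx": 0,"dy": 0,"dz": 0.15,"spin": 0}
    - {"jaw": 0.3,"dx": 0,"dy": 0,"dz": 0.15,"spin": 0}
    - {"jaw": 0.3,"dx": 0,"dy": 0,"dz": 0,"spin": 0}

```text
time_s: 22.42
position: [511.4, -230.6, 230.4]
tcp_rot: [-0.0, -0.141, 0.99, 0.0]
wrist_force: [-0.1, 1.6, 1.7]
width: 8.9
```

```bash
python3 - <<'E'
from h import *
p=o-2.3*ex-56.5*ey; need(*p,204,196.3); look(6)
cv2.imwrite("pics/S6z.png",cv2.resize(cv2.imread("pics/S6.png")[80:300,180:420],None,fx=2.6,fy=2.6))
E
```

```text
t 22.425 pos [ 511.4 -230.6  230.4] yaw 196.23 w 8.9 F [-0.06  1.57  1.73] M [ 0.37 -0.2   0.11]
need cm [ 0.15 -0.09  2.64] spin -0.001
```

View pics/S6z.png

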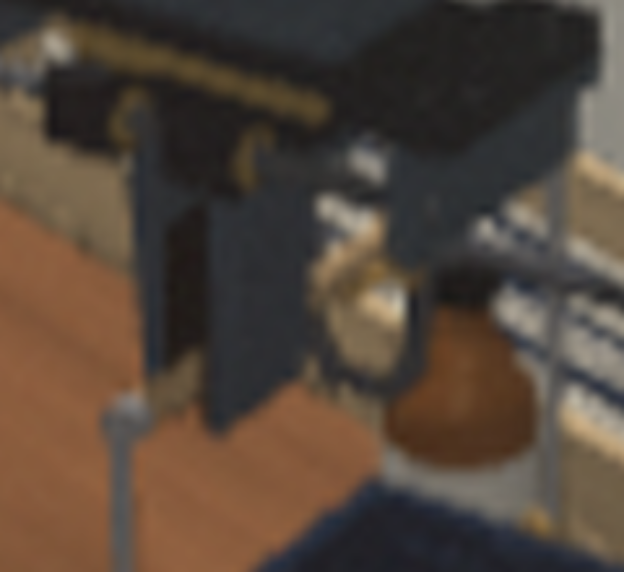

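The gate is swinging down under the bar, visible at about (350,285). I'll keep going.

Emit:
jog_arm:
  plan:
    - {"jaw": 0.3,"dx": 0,"dy": 0,"dz": 0.15,"spin": 0}
    - {"jaw": 0.3,"dx": 0,"dy": 0,"dz": 0.15,"spin": 0}
    - {"jaw": 0.3,"dx": 0,"dy": 0,"dz": 0.15,"spin": 0}
    - {"jaw": 0.3,"dx": 0,"dy": 0,"dz": 0.15,"spin": 0}
    - {"jaw": 0.3,"dx": 0,"dy": 0,"dz": 0,"spin": 0}

```text
time_s: 23.15
position: [511.3, -230.6, 224.3]
tcp_rot: [-0.0, -0.141, 0.99, 0.0]
wrist_force: [0.1, 2.3, 1.8]
width: 8.7
```

Emit:
jog_arm:
  plan:
    - {"jaw": 0.3,"dx": 0,"dy": 0,"dz": 0.1,"spin": 0}
    - {"jaw": 0.3,"dx": 0,"dy": 0,"dz": 0.1,"spin": 0}
    - {"jaw": 0.3,"dx": 0,"dy": 0,"dz": 0.1,"spin": 0}
    - {"jaw": 0.3,"dx": 0,"dy": 0,"dz": 0.1,"spin": 0}
    - {"jaw": 0.3,"dx": 0,"dy": 0,"dz": 0,"spin": 0}

```text
time_s: 23.78
position: [511.4, -230.7, 220.4]
tcp_rot: [-0.0, -0.141, 0.99, 0.0]
wrist_force: [-0.5, 2.7, 0.9]
width: 8.7
```

```bash
python3 - <<'E'
from h import *
p=o-2.3*ex-56.5*ey; need(*p,204,196.3); look(7)
cv2.imwrite("pics/S7z.png",cv2.resize(cv2.imread("pics/S7.png")[80:300,180:420],None,fx=2.6,fy=2.6))
E
```

```text
t 23.775 pos [ 511.4 -230.7  220.4] yaw 196.23 w 8.7 F [-0.53  2.7   0.91] M [0.52 0.01 0.19]
need cm [ 0.15 -0.07  1.64] spin -0.001
```

View pics/S7z.png

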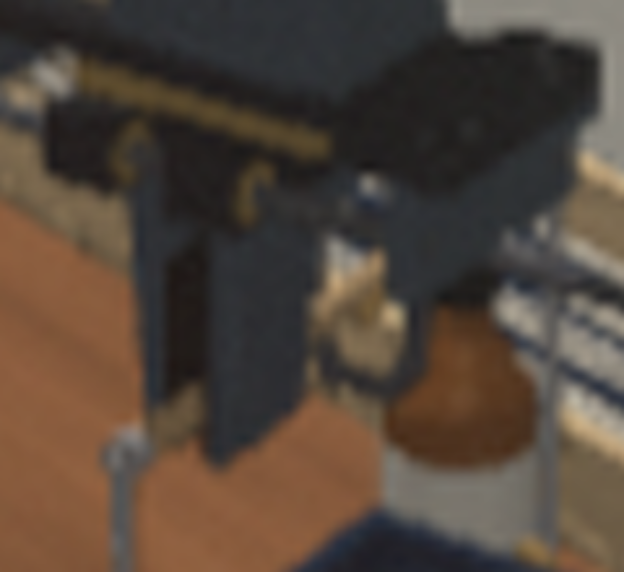

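View pics/S7.png

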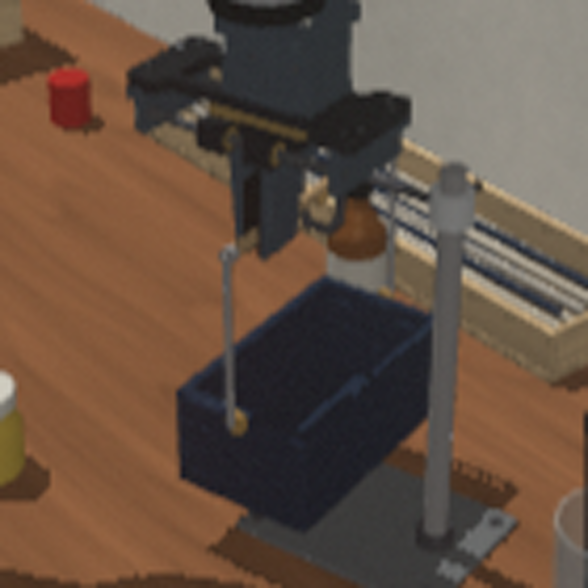

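View pics/T7.png

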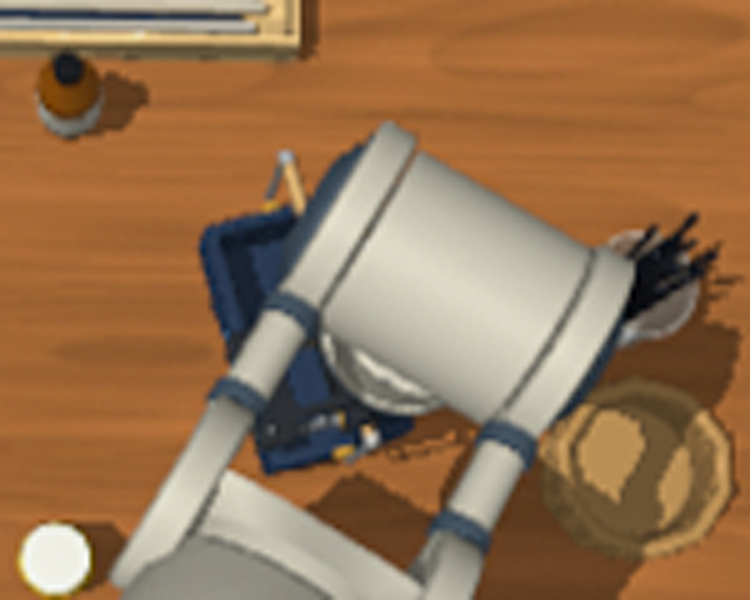

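The wing stays clear of the post, with its edge at about x=410 and the post at about x=455. I'll press on in small steps.

Emit:
jog_arm:
  plan:
    - {"jaw": 0.3,"dx": 0,"dy": 0,"dz": 0.1,"spin": 0}
    - {"jaw": 0.3,"dx": 0,"dy": 0,"dz": 0.1,"spin": 0}
    - {"jaw": 0.3,"dx": 0,"dy": 0,"dz": 0.1,"spin": 0}
    - {"jaw": 0.3,"dx": 0,"dy": 0,"dz": 0.1,"spin": 0}
    - {"jaw": 0.3,"dx": 0,"dy": 0,"dz": 0,"spin": 0}

```text
time_s: 24.5
position: [511.3, -230.7, 216.4]
tcp_rot: [-0.0, -0.141, 0.99, 0.0]
wrist_force: [-1.1, 3.2, 0.0]
width: 8.7
```

Emit:
jog_arm:
  plan:
    - {"jaw": 0.3,"dx": 0,"dy": 0,"dz": 0.1,"spin": 0}
    - {"jaw": 0.3,"dx": 0,"dy": 0,"dz": 0.1,"spin": 0}
    - {"jaw": 0.3,"dx": 0,"dy": 0,"dz": 0.1,"spin": 0}
    - {"jaw": 0.3,"dx": 0,"dy": 0,"dz": 0,"spin": 0}
    - {"jaw": 0.3,"dx": 0,"dy": 0,"dz": 0,"spin": 0}

```text
time_s: 25.12
position: [511.2, -230.6, 213.4]
tcp_rot: [-0.0, -0.141, 0.99, 0.0]
wrist_force: [-0.6, 4.2, -2.7]
width: 8.7
```

```bash
python3 - <<'E'
from h import *
p=o-2.3*ex-56.5*ey; need(*p,204,196.3); look(8)
cv2.imwrite("pics/S8z.png",cv2.resize(cv2.imread("pics/S8.png")[80:300,180:420],None,fx=2.6,fy=2.6))
E
```

```text
t 25.125 pos [ 511.2 -230.6  213.4] yaw 196.23 w 8.7 F [-0.56  4.22 -2.69] M [0.86 0.4  0.34]
need cm [ 0.14 -0.09  0.94] spin -0.001
```

View pics/S8z.png

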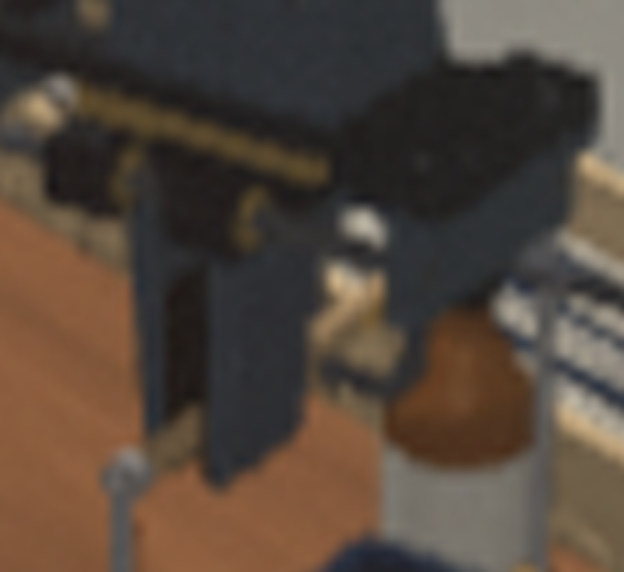

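Emit:
jog_arm:
  plan:
    - {"jaw": 0.3,"dx": 0,"dy": 0.1,"dz": 0.05,"spin": 0}
    - {"jaw": 0.3,"dx": 0,"dy": 0.1,"dz": 0.05,"spin": 0}
    - {"jaw": 0.3,"dx": 0,"dy": 0,"dz": 0,"spin": 0}
    - {"jaw": 0.3,"dx": 0,"dy": 0,"dz": 0,"spin": 0}
    - {"jaw": 0.3,"dx": 0,"dy": 0,"dz": 0,"spin": 0}

```text
time_s: 25.85
position: [511.1, -229.3, 212.7]
tcp_rot: [0.0, -0.141, 0.99, -0.0]
wrist_force: [-0.8, -0.2, -3.3]
width: 8.9
```

```bash
python3 - <<'E'
from h import *
p=o-2.3*ex-56.5*ey; need(*p,204,196.3); look(9)
cv2.imwrite("pics/S9z.png",cv2.resize(cv2.imread("pics/S9.png")[80:300,180:420],None,fx=2.6,fy=2.6))
E
```

```text
t 25.85 pos [ 511.1 -229.3  212.7] yaw 196.21 w 8.9 F [-0.83 -0.16 -3.3 ] M [-0.    0.16  0.01]
need cm [ 0.17 -0.22  0.87] spin -0.002
```

View pics/S9z.png

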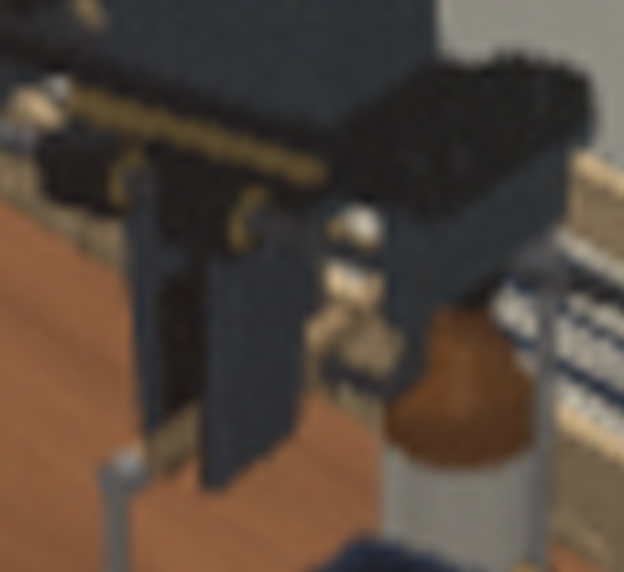

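The contact force has vanished, leaving only the basket's weight, so the bar has passed the gate. I'll feel for the bottom of the hook.

Emit:
jog_arm:
  plan:
    - {"jaw": 0.3,"dx": 0,"dy": -0.05,"dz": 0.1,"spin": 0}
    - {"jaw": 0.3,"dx": 0,"dy": 0,"dz": 0.1,"spin": 0}
    - {"jaw": 0.3,"dx": 0,"dy": 0,"dz": 0.1,"spin": 0}
    - {"jaw": 0.3,"dx": 0,"dy": 0,"dz": 0,"spin": 0}
    - {"jaw": 0.3,"dx": 0,"dy": 0,"dz": 0,"spin": 0}

```text
time_s: 26.58
position: [511.1, -229.4, 209.6]
tcp_rot: [0.0, -0.141, 0.99, -0.0]
wrist_force: [0.5, -0.9, -3.2]
width: 8.8
```

Emit:
jog_arm:
  plan:
    - {"jaw": 0.3,"dx": 0,"dy": 0,"dz": 0.1,"spin": 0}
    - {"jaw": 0.3,"dx": 0,"dy": 0,"dz": 0.1,"spin": 0}
    - {"jaw": 0.3,"dx": 0,"dy": 0,"dz": 0,"spin": 0}
    - {"jaw": 0.3,"dx": 0,"dy": 0,"dz": 0,"spin": 0}
    - {"jaw": 0.3,"dx": 0,"dy": 0,"dz": 0,"spin": 0}

```text
time_s: 27.2
position: [511.1, -229.5, 207.7]
tcp_rot: [0.0, -0.141, 0.99, -0.0]
wrist_force: [-0.0, -0.6, -2.9]
width: 8.6
```

```bash
python3 - <<'E'
from h import *
p=o-2.3*ex-56.5*ey; need(*p,204,196.3); look(10)
cv2.imwrite("pics/S10z.png",cv2.resize(cv2.imread("pics/S10.png")[80:300,180:420],None,fx=2.6,fy=2.6))
E
```

```text
t 27.2 pos [ 511.1 -229.5  207.7] yaw 196.23 w 8.6 F [-0.03 -0.56 -2.91] M [ 0.02  0.19 -0.03]
need cm [ 0.16 -0.2   0.37] spin -0.001
```

View pics/S10z.png

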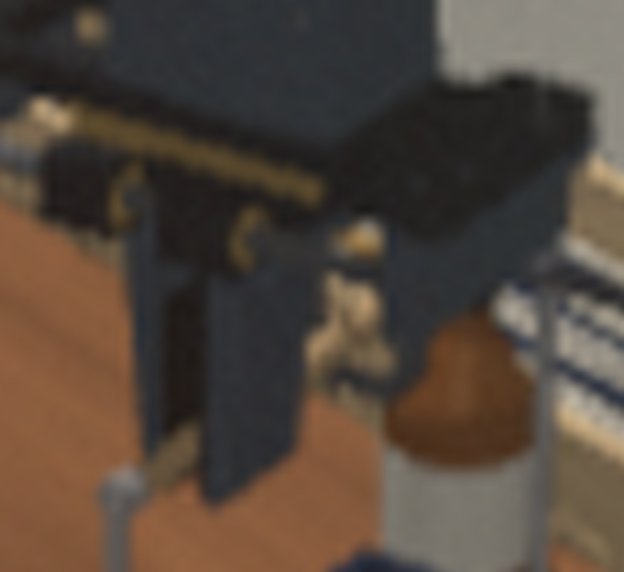

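Still free. The gate is back up, its brass showing at about (360,240). I'll continue in 0.5–1 mm steps.

Emit:
jog_arm:
  plan:
    - {"jaw": 0.3,"dx": 0,"dy": 0,"dz": 0.08,"spin": 0}
    - {"jaw": 0.3,"dx": 0,"dy": 0,"dz": 0.07,"spin": 0}
    - {"jaw": 0.3,"dx": 0,"dy": 0,"dz": 0,"spin": 0}
    - {"jaw": 0.3,"dx": 0,"dy": 0,"dz": 0,"spin": 0}
    - {"jaw": 0.3,"dx": 0,"dy": 0,"dz": 0,"spin": 0}

```text
time_s: 27.92
position: [511.1, -229.4, 206.1]
tcp_rot: [0.0, -0.141, 0.99, -0.0]
wrist_force: [0.6, 0.2, -2.1]
width: 8.9
```

Emit:
jog_arm:
  plan:
    - {"jaw": 0.3,"dx": 0,"dy": 0,"dz": 0.08,"spin": 0}
    - {"jaw": 0.3,"dx": 0,"dy": 0,"dz": 0.07,"spin": 0}
    - {"jaw": 0.3,"dx": 0,"dy": 0,"dz": 0,"spin": 0}
    - {"jaw": 0.3,"dx": 0,"dy": 0,"dz": 0,"spin": 0}
    - {"jaw": 0.3,"dx": 0,"dy": 0,"dz": 0,"spin": 0}

```text
time_s: 28.55
position: [511.2, -229.5, 204.7]
tcp_rot: [0.0, -0.141, 0.99, -0.0]
wrist_force: [1.0, -0.9, -0.9]
width: 8.2
```

Emit:
jog_arm:
  plan:
    - {"jaw": 0.3,"dx": 0,"dy": 0,"dz": 0.05,"spin": 0}
    - {"jaw": 0.3,"dx": 0,"dy": 0,"dz": 0,"spin": 0}
    - {"jaw": 0.3,"dx": 0,"dy": 0,"dz": 0,"spin": 0}
    - {"jaw": 0.3,"dx": 0,"dy": 0,"dz": 0,"spin": 0}
    - {"jaw": 0.3,"dx": 0,"dy": 0,"dz": 0,"spin": 0}

```text
time_s: 29.18
position: [511.2, -229.5, 204.2]
tcp_rot: [0.0, -0.141, 0.99, -0.0]
wrist_force: [-0.1, -2.7, 2.1]
width: 8.4
```

Emit:
jog_arm:
  plan:
    - {"jaw": 0.3,"dx": 0,"dy": 0,"dz": 0.05,"spin": 0}
    - {"jaw": 0.3,"dx": 0,"dy": 0,"dz": 0,"spin": 0}
    - {"jaw": 0.3,"dx": 0,"dy": 0,"dz": 0,"spin": 0}
    - {"jaw": 0.3,"dx": 0,"dy": 0,"dz": 0,"spin": 0}
    - {"jaw": 0.3,"dx": 0,"dy": 0,"dz": 0,"spin": 0}

```text
time_s: 29.8
position: [511.2, -229.5, 203.7]
tcp_rot: [0.0, -0.141, 0.99, -0.0]
wrist_force: [0.7, -2.0, 2.5]
width: 8.7
```

Emit:
jog_arm:
  plan:
    - {"jaw": 0.3,"dx": 0,"dy": -0.1,"dz": 0,"spin": 0}
    - {"jaw": 0.3,"dx": 0,"dy": 0,"dz": 0.05,"spin": 0}
    - {"jaw": 0.3,"dx": 0,"dy": 0,"dz": 0,"spin": 0}
    - {"jaw": 0.3,"dx": 0,"dy": 0,"dz": 0,"spin": 0}
    - {"jaw": 0.3,"dx": 0,"dy": 0,"dz": 0,"spin": 0}

```text
time_s: 30.42
position: [511.2, -230.4, 203.1]
tcp_rot: [-0.0, -0.141, 0.99, 0.0]
wrist_force: [-1.1, -1.6, 1.9]
width: 9.0
```

Emit:
jog_arm:
  plan:
    - {"jaw": 0.3,"dx": 0,"dy": 0,"dz": 0.05,"spin": 0}
    - {"jaw": 0.3,"dx": 0,"dy": 0,"dz": 0,"spin": 0}
    - {"jaw": 0.3,"dx": 0,"dy": 0,"dz": 0,"spin": 0}
    - {"jaw": 0.3,"dx": 0,"dy": 0,"dz": 0,"spin": 0}
    - {"jaw": 0.3,"dx": 0,"dy": 0,"dz": 0,"spin": 0}

```text
time_s: 31.05
position: [511.3, -230.4, 202.6]
tcp_rot: [-0.0, -0.141, 0.99, 0.0]
wrist_force: [-1.4, -1.1, 4.6]
width: 8.5
```

```bash
python3 - <<'E'
from h import *
p=o-2.3*ex-56.5*ey; need(*p,204,196.3); look(11)
need(*p,204,196.3)
cv2.imwrite("pics/S11z.png",cv2.resize(cv2.imread("pics/S11.png")[80:300,180:420],None,fx=2.6,fy=2.6))
E
```

```text
t 31.05 pos [ 511.3 -230.4  202.6] yaw 196.23 w 8.5 F [-1.36 -1.1   4.62] M [-0.09  0.08  0.02]
need cm [ 0.16 -0.11 -0.14] spin -0.001
t 31.15 pos [ 511.3 -230.4  202.6] yaw 196.23 w 9.0 F [-2.45 -1.66  5.37] M [-0.09  0.09 -0.01]
need cm [ 0.16 -0.11 -0.14] spin -0.001
```

View pics/S11z.png

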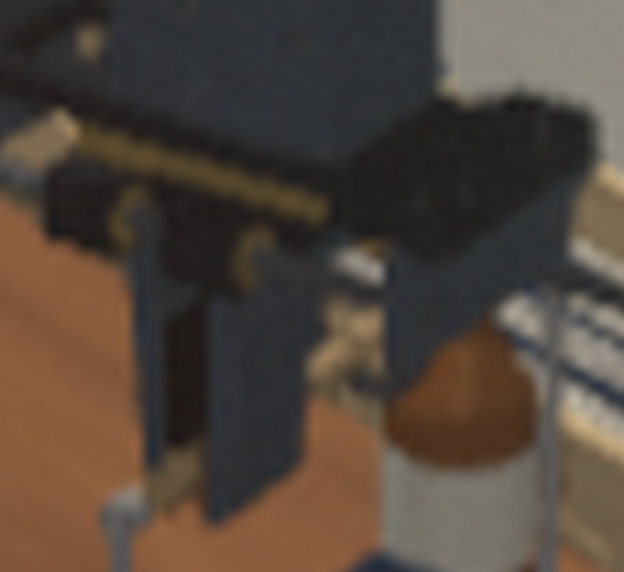

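Load is now about 8 N. A bit more to reach about 10 N.

Emit:
jog_arm:
  plan:
    - {"jaw": 0.3,"dx": 0,"dy": 0,"dz": 0.05,"spin": 0}
    - {"jaw": 0.3,"dx": 0,"dy": 0,"dz": 0,"spin": 0}
    - {"jaw": 0.3,"dx": 0,"dy": 0,"dz": 0,"spin": 0}
    - {"jaw": 0.3,"dx": 0,"dy": 0,"dz": 0,"spin": 0}
    - {"jaw": 0.3,"dx": 0,"dy": 0,"dz": 0,"spin": 0}

```text
time_s: 31.78
position: [511.4, -230.5, 202.2]
tcp_rot: [0.0, -0.141, 0.99, -0.0]
wrist_force: [-1.7, -0.9, 7.1]
width: 8.5
```

Emit:
jog_arm:
  plan:
    - {"jaw": 0.3,"dx": 0,"dy": 0,"dz": 0.03,"spin": 0}
    - {"jaw": 0.3,"dx": 0,"dy": 0,"dz": 0,"spin": 0}
    - {"jaw": 0.3,"dx": 0,"dy": 0,"dz": 0,"spin": 0}
    - {"jaw": 0.3,"dx": 0,"dy": 0,"dz": 0,"spin": 0}
    - {"jaw": 0.3,"dx": 0,"dy": 0,"dz": 0,"spin": 0}

```text
time_s: 32.4
position: [511.4, -230.5, 202.0]
tcp_rot: [0.0, -0.141, 0.99, -0.0]
wrist_force: [-2.8, -1.7, 7.2]
width: 8.4
```

Holding about 10 N on the hook bottom (wrist +7.2 N plus the basket's 2.8 N). Now I'll relax the press and release gently.

Emit:
jog_arm:
  plan:
    - {"jaw": 0.3,"dx": 0,"dy": 0,"dz": 0,"spin": 0}
    - {"jaw": 0.3,"dx": 0,"dy": 0,"dz": -0.1,"spin": 0}
    - {"jaw": 0.3,"dx": 0,"dy": 0,"dz": -0.1,"spin": 0}
    - {"jaw": 0.3,"dx": 0,"dy": 0,"dz": 0,"spin": 0}
    - {"jaw": 0.3,"dx": 0,"dy": 0,"dz": 0,"spin": 0}

```text
time_s: 33.02
position: [511.3, -230.4, 203.6]
tcp_rot: [-0.0, -0.141, 0.99, 0.0]
wrist_force: [0.6, -2.1, -1.5]
width: 8.6
```

```bash
python3 - <<'E'
from h import *
p=o-2.3*ex-56.5*ey; need(*p,204,196.3); look(12)
E
```

```text
t 33.025 pos [ 511.3 -230.4  203.6] yaw 196.23 w 8.6 F [ 0.61 -2.14 -1.54] M [-0.33  0.04 -0.12]
need cm [ 0.16 -0.11 -0.04] spin -0.001
```

View pics/S12.png

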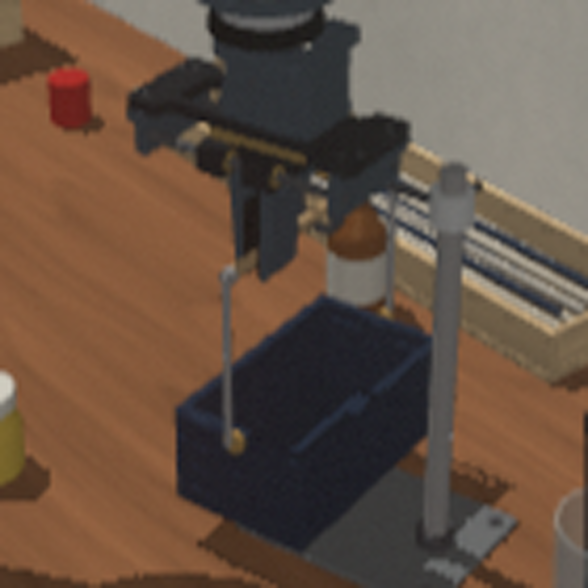

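Emit:
jog_arm:
  plan:
    - {"jaw": 0.9,"dx": 0,"dy": -0.05,"dz": 0,"spin": 0}
    - {"jaw": 1,"dx": 0,"dy": 0,"dz": 0,"spin": 0}
    - {"jaw": 1.1,"dx": 0,"dy": 0,"dz": 0,"spin": 0}
    - {"jaw": 1.3,"dx": 0,"dy": 0,"dz": 0,"spin": 0}
    - {"jaw": 1.6,"dx": 0,"dy": 0,"dz": 0,"spin": 0}
  force: 5

```text
time_s: 33.75
position: [511.5, -230.9, 203.9]
tcp_rot: [0.0, -0.141, 0.99, -0.0]
wrist_force: [-0.3, -0.0, -0.2]
width: 16.0
```

Emit:
jog_arm:
  plan:
    - {"jaw": 2,"dx": 0,"dy": 0,"dz": 0,"spin": 0}
    - {"jaw": 2.5,"dx": 0,"dy": 0,"dz": 0,"spin": 0}
    - {"jaw": 3,"dx": 0,"dy": 0,"dz": 0,"spin": 0}
    - {"jaw": 3.5,"dx": 0,"dy": 0,"dz": 0,"spin": 0}
    - {"jaw": 3.5,"dx": 0,"dy": 0,"dz": 0,"spin": 0}

```text
time_s: 34.38
position: [511.5, -230.9, 203.8]
tcp_rot: [-0.0, -0.141, 0.99, 0.0]
wrist_force: [-0.4, 0.1, -0.4]
width: 34.9
```

```bash
python3 - <<'E'
from h import *
p=o-2.3*ex-56.5*ey; need(*p,204,196.3); look(13)
E
```

```text
t 34.375 pos [ 511.5 -230.9  203.8] yaw 196.22 w 34.9 F [-0.42  0.13 -0.39] M [ 0.05 -0.02  0.01]
need cm [ 0.16 -0.06 -0.02] spin -0.001
```

View pics/S13.png

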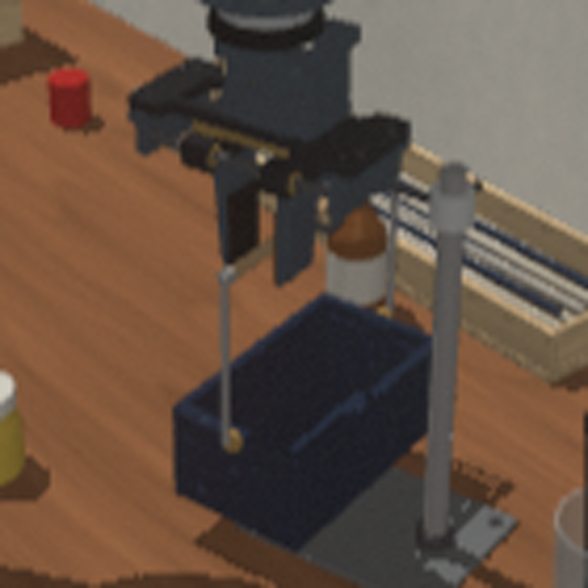

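The bar is released and the basket hangs steady. I'll withdraw straight up.

Emit:
jog_arm:
  plan:
    - {"jaw": 3.5,"dx": 0.1,"dy": 0,"dz": -0.5,"spin": 0}
    - {"jaw": 3.5,"dx": 0.1,"dy": 0,"dz": -1.5,"spin": 0}
    - {"jaw": 3.5,"dx": 0,"dy": 0,"dz": -2.5,"spin": 0}
    - {"jaw": 3.5,"dx": 0,"dy": 0,"dz": -3,"spin": 0}
    - {"jaw": 3.5,"dx": 0,"dy": 0,"dz": -3,"spin": 0}

```text
time_s: 35.1
position: [509.5, -231.5, 311.0]
tcp_rot: [0.0, -0.141, 0.99, -0.0]
wrist_force: [0.5, -1.4, -0.2]
width: 35.3
```

Emit:
jog_arm:
  plan:
    - {"jaw": 3.5,"dx": 1,"dy": 2,"dz": -2,"spin": 0}
    - {"jaw": 3.5,"dx": 1,"dy": 4,"dz": -1,"spin": 0}
    - {"jaw": 3.5,"dx": 1,"dy": 5,"dz": -1,"spin": 0}
    - {"jaw": 3.5,"dx": 1,"dy": 5,"dz": 0,"spin": 0}
    - {"jaw": 3.5,"dx": 1,"dy": 4,"dz": 0,"spin": 0}

```text
time_s: 35.72
position: [404.7, -52.0, 350.1]
tcp_rot: [0.001, -0.141, 0.99, -0.0]
wrist_force: [-0.3, 0.9, -0.3]
width: 35.3
```

Emit:
jog_arm:
  plan:
    - {"jaw": 3.5,"dx": 1,"dy": 4,"dz": 0,"spin": 0}
    - {"jaw": 3.5,"dx": 1,"dy": 3,"dz": 0,"spin": 0}
    - {"jaw": 3.5,"dx": 0,"dy": 1,"dz": 0,"spin": 0}
    - {"jaw": 3.5,"dx": 0,"dy": 0,"dz": 0,"spin": 0}
    - {"jaw": 3.5,"dx": 0,"dy": 0,"dz": 0,"spin": 0}

```text
time_s: 36.35
position: [364.7, 17.2, 349.0]
tcp_rot: [0.0, -0.141, 0.99, -0.0]
wrist_force: [0.6, -0.4, 0.6]
width: 35.2
```

```bash
python3 - <<'E'
from h import *
p=o-2.3*ex-56.5*ey; need(*p,204,196.3); look(14)
cv2.imwrite("pics/S14z.png",cv2.resize(cv2.imread("pics/S14.png")[80:300,180:420],None,fx=2.6,fy=2.6))
cv2.imwrite("pics/topf.png",cv2.cvtColor(capture("top"),cv2.COLOR_RGB2BGR))
E
```

```text
t 36.35 pos [364.7  17.2 349. ] yaw 196.2 w 35.2 F [ 0.6  -0.45  0.57] M [ 0.02 -0.01 -0.04]
need cm [ -7.01 -27.97  14.5 ] spin -0.002
```

View pics/S14z.png

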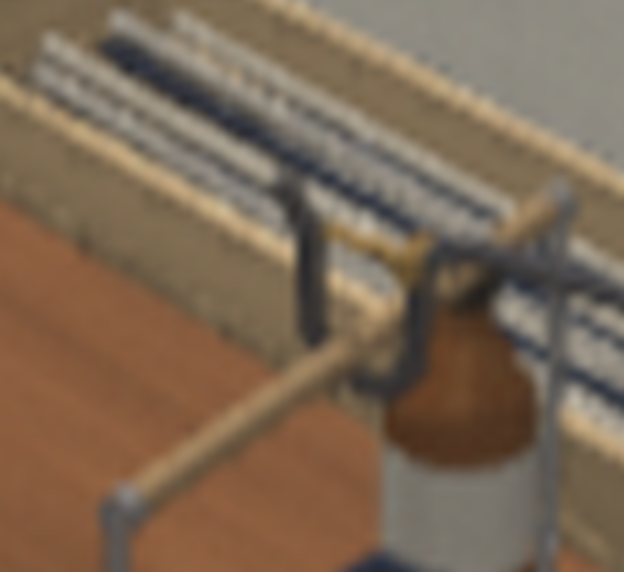

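View pics/topf.png

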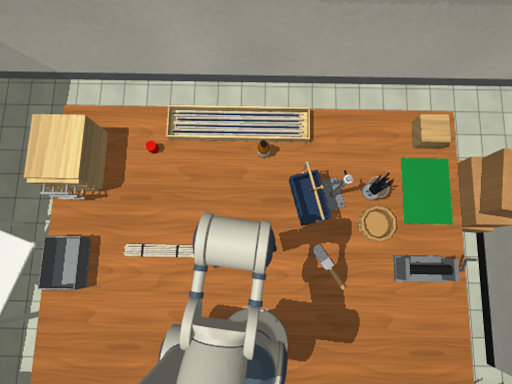

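View pics/S14.png

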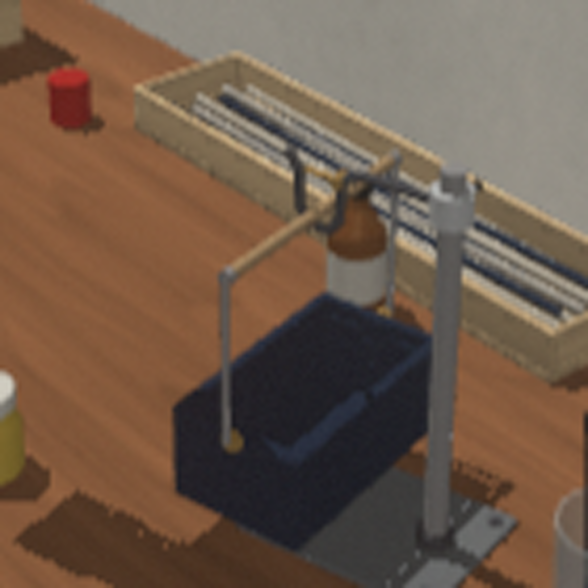

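The pictures show the bar at the bottom of the hook, the brass gate level above it at zoom (330,235)–(420,255), the basket level, and the bystanders in place.

```bash
python3 - <<'E'
from h import *
print(bot.hand_in())
E
```

```text
the job is handed in; nothing more can be done
None
```

The basket is hanging in the hook, released and level, and I handed the job in at about 36 s of the 72 s allowed; the hand-in reports no verdict.

**What I did**
- **Raising the bail:** I swung the bail upright with a loose cage of the fingers while the basket stood on the table.
- **Carrying:** I gripped the bar about 55 mm off its middle, carried the basket to the stand and pushed it past the gate.
- **Pressing home:** I felt for the bottom of the hook, pressed with about 10 N (wrist +7.2 N plus the basket's weight of about 2.8 N), then let go and withdrew upwards.

**Last checks**
- **Hook and basket:** The side picture shows the bar at the bottom of the hook, within about 5 mm of its middle. The gate is level above it and the basket hangs level. Its stillness rests on two pictures about 2 s apart, with no speed measured.
- **Bystanders and robot:** In the top picture the bystanders look to be where they were, though part of the tube bundle was hidden by the arm. I did not measure their shifts. The robot is clear of everything.
- **Peak load:** No reading showed more than about 10 N on the hook, but I only read the force at the end of each move.

**What went wrong or disagreed**
- **Finger ends:** The real finger ends sit about 34 mm higher than the reported TCP. The first grasp closed on nothing, and a later one pinched only the top of the bar; I corrected both from the pictures.
- **Tipped basket:** My first swing, with the bar gripped, tipped the basket to about 0.45 rad (the limit is 0.8). I set it back flat before raising the bail again.
- **Side force at the gate:** I met about 4 N sideways against the gate and cleared it by moving the tool about 2 mm.

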